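# Load the ripening tray, lock it and call the lift

### The job

Move all the small soft cheeses from the wooden board onto the white lift tray, handling them with a light grip, never dropping or squashing them, and leave them standing flat, wholly on the tray, with a finger's width of air (about 15 mm) between neighbours. Then lock the tray: push the steel rod with the green grip through both wire loops in front of the tray, entering from the right as the robot sees it, until its grip is up against the first loop, and let it lie there. Finally call the lift: twist the red spring-return switch clockwise right to its stop, hold it a moment and let it spring back; leave all the other things on the table where they are.

Things in the scene. Friction and masses are not known exactly. Their poses are not given: they have to be found in the camera images.
- cheese1: small soft brown cheese, upright cylinder 48 mm dia x 36 mm high, about 80 g; origin at the centre of its underside, z up. Fingers pressing over 12 N each dent it (4 to 8 N is ample to lift it); dropping or pressing it onto the tray with over 25 N bruises it, as does letting go over 25 mm above the deck. Starts upright on the board; 3 to 5 of the five are present, None if absent
- cheese2: another small soft cheese, the same in every way as cheese1
- cheese3: another small soft cheese, the same in every way as cheese1
- cheese4: another small soft cheese, the same in every way as cheese1
- cheese5: another small soft cheese, the same in every way as cheese1
- board: wooden board, 190 mm (x) x 260 mm (y), 10 mm thick, fixed on the table; origin at the centre of its underside. The cheeses start on it, about 85 mm apart
- tray: lift tray, fixed: flat white deck without rim, 190 mm in its x, 270 mm in its y, top 40 mm above the table; origin at the deck's centre, at table height. In front (centred at x = -135 mm in its frame) is a blue ledge block, 34 mm wide in x, y = -80 to +45 mm, top 30 mm above the table, carrying two steel wire loops
- loop_near (a point): centre of the first wire loop, 47 mm above the table, at x = -135, y = -20 mm in the tray's frame; opening: an octagon 17 mm wide, axis along the tray's y; wire 6 mm thick, up to 63 mm above the table. The rod enters from the tray's -y side. Axes as the tray's
- loop_far (a point): centre of the second wire loop, the same as the first, 50 mm further along the tray's +y. Axes as the tray's
- lock_rod: lock rod, 170 g: firm green grip block 44 mm long (x -22 to +22), 22 wide (y), 30 high, and a 10 mm dia steel rod from the middle of its +x end; origin at the centre of the grip's underside, x along the rod, z up. Rod axis 15 mm above the underside; centre of mass at about x = +11 mm. Starts lying on the table, rod pointing roughly to +y. Hold with 20 to 30 N
- rod_tip (a point): round end of the steel rod, 117 mm from lock_rod's origin along its x. When home, the underside of the grip rests on the blue ledge, its rod end against the first loop, and this tip is 42 mm past the centre of the second loop
- console: yellow control console, fixed, 90 mm (x -35 to +55 mm in its frame) x 60 mm (y), 45 mm high; origin on the table under the switch's axis
- switch (a joint): angle of the red switch, clockwise from above: 0 at rest, 1.2 rad at its stop; a spring of 0.05 N m/rad (0.02 N m at rest, 0.08 N m at the stop) turns it back. The lift is called once it has been held beyond 1.05 rad for 0.2 s; it counts as back below 0.15
- switch_grip (a point): on the vertical axis of the red switch, 69 mm above the table, in the middle of its bar handle. The bar is 44 mm along this point's x, 14 mm wide along its y, and stands from 53 to 79 mm above the table; at rest its x lies along the console's x
- big_wheel: bystander: one large brown cheese wheel, 110 dia x 70 high; leave it alone
- rind_brush: bystander: rind brush lying on the table in front of the board; leave it alone
- beaker: bystander: steel beaker, 60 dia x 70 high; leave it alone
- spray: bystander: white spray bottle with blue cap, 60 dia x 150 high; leave it alone
- jar: bystander: amber glass jar, 64 dia x 80 high; leave it alone
- weight: bystander: dark steel press weight, 70 dia x 60 high; leave it alone
- bowl: bystander: white bowl, 100 dia x 45 high; leave it alone
Not all that is in view belongs to the job. Leave any black, blue or turquoise look-alike of the cheese3 alone.

How it is judged:
On the way, in this order (a step that is already met when the one before it is completed fails the run):
1. all cheeses stand on the tray, apart and released (x of cheese1 in the frame of tray between -0.08 and 0.08 m and y of cheese1 in the frame of tray between -0.12 and 0.12 m and z of cheese1 in the frame of tray between 0.034 and 0.046 m and angle between each of cheese1, cheese2, cheese3, cheese4, cheese5's own z axis and vertical below 0.1 rad and linear speed of each of cheese1, cheese2, cheese3, cheese4, cheese5 below 0.03 m/s and contact force between the fingers and cheese1 below 0.3 N and x of cheese2 in the frame of tray between -0.08 and 0.08 m and y of cheese2 in the frame of tray between -0.12 and 0.12 m and z of cheese2 in the frame of tray between 0.034 and 0.046 m and contact force between the fingers and cheese2 below 0.3 N and x of cheese3 in the frame of tray between -0.08 and 0.08 m and y of cheese3 in the frame of tray between -0.12 and 0.12 m and z of cheese3 in the frame of tray between 0.034 and 0.046 m and contact force between the fingers and cheese3 below 0.3 N and x of cheese4 in the frame of tray between -0.08 and 0.08 m and y of cheese4 in the frame of tray between -0.12 and 0.12 m and z of cheese4 in the frame of tray between 0.034 and 0.046 m and contact force between the fingers and cheese4 below 0.3 N and x of cheese5 in the frame of tray between -0.08 and 0.08 m and y of cheese5 in the frame of tray between -0.12 and 0.12 m and z of cheese5 in the frame of tray between 0.034 and 0.046 m and contact force between the fingers and cheese5 below 0.3 N and horizontal distance between cheese1 and cheese2 above 0.058 m and horizontal distance between each of cheese1, cheese2 and cheese3 above 0.058 m and horizontal distance between each of cheese1, cheese2, cheese3 and cheese4 above 0.058 m and horizontal distance between each of cheese1, cheese2, cheese3, cheese4 and cheese5 above 0.058 m), for 0.2 s.
2. the rod lies home through both loops, released (y of rod_tip in the frame of loop_far above 0.027 m and x of rod_tip in the frame of loop_far between -0.008 and 0.008 m and z of rod_tip in the frame of loop_far between -0.008 and 0.008 m and angle between the x axis of lock_rod and the y axis of tray, either way round below 0.2 rad and linear speed of lock_rod below 0.03 m/s and contact force between the fingers and lock_rod below 0.3 N), for 0.2 s.
3. the switch is held at its stop (value of joint switch above 1.05 rad), for 0.2 s.
4. the switch has sprung back (value of joint switch below 0.15 rad), for 0.2 s.
At the end, for the whole second after the job is handed in: each cheese upright (0.1 rad), at rest on the deck, its centre 15 mm or more inside the edges, centres 58 mm or more apart; the released rod through both loops, tip 27 mm or more past the second, within 0.2 rad of their axis; switch held beyond 1.05 rad, now below 0.15 (all of step 1 and all of step 2 and value of joint switch below 0.15 rad); the robot touches nothing.
It fails at once if a cheese is squeezed by the fingers (over 25 N, both fingers together) (contact force between the fingers and cheese1 above 25 N or contact force between the fingers and cheese2 above 25 N or contact force between the fingers and cheese3 above 25 N or contact force between the fingers and cheese4 above 25 N or contact force between the fingers and cheese5 above 25 N).
It fails at once if a cheese is pressed or thrown onto the tray (over 25 N) (contact force between any of cheese1, cheese2, cheese3, cheese4, cheese5 and tray above 25 N).
It fails at once if a cheese is dropped (let go with its underside more than 25 mm above the tray's deck) ((height (world z) of cheese1 above 0.067 m and contact force between the fingers and cheese1 below 0.05 N) or (height (world z) of cheese2 above 0.067 m and contact force between the fingers and cheese2 below 0.05 N) or (height (world z) of cheese3 above 0.067 m and contact force between the fingers and cheese3 below 0.05 N) or (height (world z) of cheese4 above 0.067 m and contact force between the fingers and cheese4 below 0.05 N) or (height (world z) of cheese5 above 0.067 m and contact force between the fingers and cheese5 below 0.05 N)).
It fails at once if a bystander is moved by more than 30 mm (distance of any of big_wheel, rind_brush, beaker, spray, jar, weight, bowl from where it was at the start of the episode above 0.03 m).
Of cheese1, cheese2, cheese3, cheese4, cheese5 only 3 to 5 are there at a start; the rules pass over those that are not, and their reading is None.
At some moment in a run one of cheese1, cheese2, cheese3, cheese4, cheese5 may be knocked a few centimetres aside while the robot is not near it.
It also fails if it takes over 208 s, if anything falls off the work surface, if the arm or the gripper's body presses on something with over 40 N, if the wrist force passes 120 N, or if a joint passes its speed limit or range.

### The arm

A 6-joint arm with a two-finger parallel gripper is mounted at the origin on the work surface. World frame = base frame: x ahead of the robot, y to its left, z up, the work surface at z = 0. Lengths are in m, angles in rad, forces in N, time in s.
With the tool pointing down it reaches from about 0.35 to 0.95 m from the base axis. Payload 17.4 kg.
Tool frame: the origin (TCP) lies midway between the tips of the shut fingers; the grasp point (between the pads) lies 19 mm behind it (manip.tcp_to_grasp is the distance from the TCP to the grasp point, in m); z points along the fingers, y is the line along which they close (so a half turn about z gives the same grasp; the last joint's range is limited). The gripper opens to 93 mm and grips with 3 to 60 N. Pads are 15 mm wide; open, the fingers measure 128 mm over their backs; the gripper's body (75 mm by 188 mm) begins 65 mm behind the grasp point.
Start: joints at [1.222, 0.116, 1.442, -0, 1.584, -0.038], TCP at [0.206, 0.643, 0.193] pointing down, gripper open.
Joint ranges: [-2.83, 2.83], [-0.83, 2.19], [0.07, 2.5], [-1.14, 4.28], [0.01, 3], [-2.97, 2.97]. Speed limits (rad/s): [1.89, 1.89, 2.22, 3.14, 3.14, 3.14].

### API

Orientations are given as a unit quaternion [x, y, z, w].
In Python, from workcell import manip, viewer, workorder gives the robot as it stands.
- The arm moves only by the tool move_arm, never from a script. Its arguments are lists of equal length, an entry for each row: "gripper": the opening, from 0 (shut) to 1 (fully open); "slide": the shift along the world's x, y, z in units of 30 mm (1.0 is 30 mm), a list of three; "roll": the turn about the world's z in units of 6 degrees (1.0 is 6 degrees). A call has 1 to 20 rows; each row is the pose to reach, as a shift and turn from the pose commanded when the call began; what a row does not reach only later rows make up. A row lasts 1/12 s, in which the tool goes at most 41.7 mm and 7.16 degrees, less where a joint would pass 70% of its speed; a pose out of reach is approached as far as the arm can. A call with a gripper value outside its range is refused whole. The fingers move at their own pace and stop on an object; "squeeze" is the grip in N (left out, the last holds). Time passes only in rows, so rows that repeat a pose let the fingers close. It gives the time, the measured TCP pose, the force, the opening and the grip force at its end, in the units of the state.
- manip.get_obs(): the state, without advancing time (a new reading comes with each control period).
- viewer.camera(name): name is "scene" or "side" or "wrist"; returns the picture (420x560x3 uint8, red, green, blue); there is no depth.
- viewer.camera_params(name): a dict with "mtx" (3x3 intrinsics, pixels), "rvec" (rotation vector, rad) and "tvec" (3), from world to camera coordinates, as OpenCV has them. Camera axes: x right, y down, z forward; pixel columns grow to the right and rows downward; lengths in m; the calibration is good to about 2 mm. A picture is of the moment at which its call begins: read the wrist's pose just before it. camera_params takes no time and is no camera call; for the wrist camera it gives the pose at the moment of the call.
- workorder.close_job(): hands the job in; it is judged then, once.
The state is a dict: "t": time; "joints": joint angles; "dq": joint speeds; "joint_efforts": joint torques, N m; "position": TCP position; "orientation": TCP orientation; "wrist_force": force on the tool from outside, world axes, zero at the start; "torque": the same for the moment, N m; "finger_gap": opening from 0.0 (shut) to 1.0 (fully open); "grasp_force": force on a finger pad.
Only numpy, scipy, OpenCV 4.12 (cv2) and the standard library are available. Lean on these libraries where they do the work, as an engineer would, in place of code of your own. Each camera call takes 0.05 s, during which the arm holds its last target. There are 200 camera calls.

## Working session

There is one attempt and no reset: what is moved stays moved. The work goes in short steps, Python scripts to look and compute and a tool call to move; the robot and the scene stay as the last step left them, time stands still between calls to the robot, and variables do not carry over. Pictures are saved under pics/ and viewed, at most 14 in all, crops included, and the job is handed in when it is done.

Besides the shell and the picture viewer there is one more tool, called after "Call:" as name([rows], argument=value, ...), one row to a line, values as JSON. move_arm: Moves the arm, as the interface text tells. Its arguments: {"type":"object","properties":{"gripper":{"type":"array","items":{"type":"number"}},"slide":{"type":"array","items":{"type":"array","items":{"type":"number"}}},"roll":{"type":"array","items":{"type":"number"}},"squeeze":{"type":"number"}},"required":["gripper","slide","roll"]}

```bash
mkdir -p pics; cat > h.py <<'E'
import numpy as np, cv2
from workcell import manip, viewer, workorder
def shot(n,f=None):
    p=viewer.camera_params(n); im=np.ascontiguousarray(viewer.camera(n)[:,:,::-1])
    if f: cv2.imwrite('pics/'+f,im)
    return im,p
def ray(p,uv):
    R=cv2.Rodrigues(np.array(p['rvec'],float))[0]; t=np.array(p['tvec'],float).ravel()
    d=R.T@np.linalg.inv(np.array(p['mtx']))@np.array([uv[0],uv[1],1.]); return -R.T@t,d
def onz(p,uv,z):
    c,d=ray(p,uv); return c+d*(z-c[2])/d[2]
def tri(rs):
    A=np.zeros((3,3));b=np.zeros(3)
    for c,d in rs:
        d=d/np.linalg.norm(d);M=np.eye(3)-np.outer(d,d);A+=M;b+=M@c
    return np.linalg.solve(A,b)
def proj(p,X): return cv2.projectPoints(np.array(X,float).reshape(-1,3),np.array(p['rvec'],float),np.array(p['tvec'],float),np.array(p['mtx'],float),None)[0].reshape(-1,2)
E
python3 - <<'E'
from h import *
a=[]
for n in ('scene','side'):
    im,p=shot(n,n+'0.png'); print(n,ray(p,(280,210)))
o=manip.get_obs(); print(o['t'],o['position'],o['orientation'],manip.tcp_to_grasp)
shot('wrist','wrist0.png')
E
```

```text
scene (array([ 1.31535473, -0.89527548,  0.83517529]), array([-0.54069523,  0.63425731, -0.55262064]))
side (array([-0.05174513, -1.11850876,  1.22081938]), array([ 0.35620651,  0.65611102, -0.66547152]))
0.1 [0.20637948 0.64246041 0.19208528] [ 1.54794794e-01  9.87946505e-01 -5.14897810e-04 -9.69629319e-05] 0.0188
```

View pics/scene0.png

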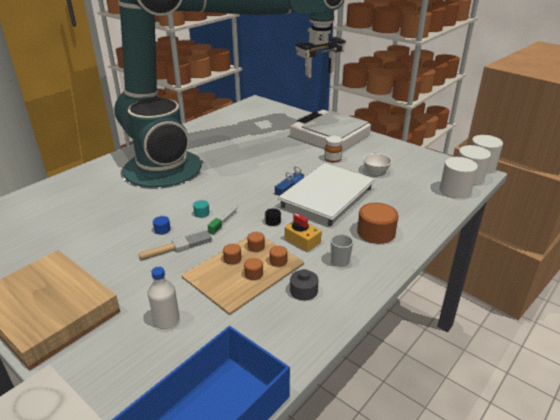

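View pics/side0.png

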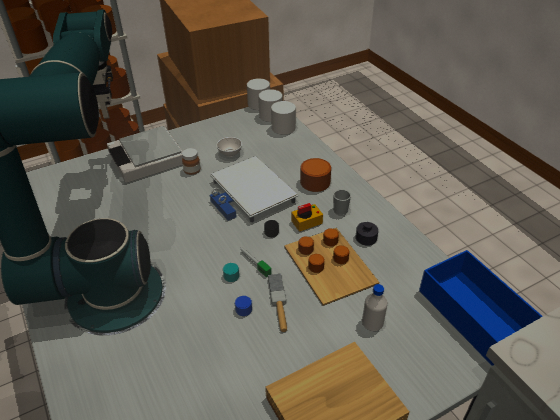

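The board carries four brown cheeses: side (306,244), (331,238), (316,263), (342,254); scene (232,254), (256,242), (254,269), (279,256). The other candidates don't fit: black (272,216), turquoise (201,208) and blue (161,225) in scene are look-alikes, and the large brown one at (378,222) is the wheel. I'll confirm in an enlarged crop.

```bash
python3 - <<'E'
import cv2
a=cv2.imread('pics/side0.png')[150:300,200:400]; cv2.imwrite('pics/side0c.png',cv2.resize(a,None,fx=4,fy=4,interpolation=cv2.INTER_CUBIC))
a=cv2.imread('pics/scene0.png')[160:310,185:385]; cv2.imwrite('pics/scene0c.png',cv2.resize(a,None,fx=4,fy=4,interpolation=cv2.INTER_CUBIC))
E
```

```text
(no output)
```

View pics/side0c.png

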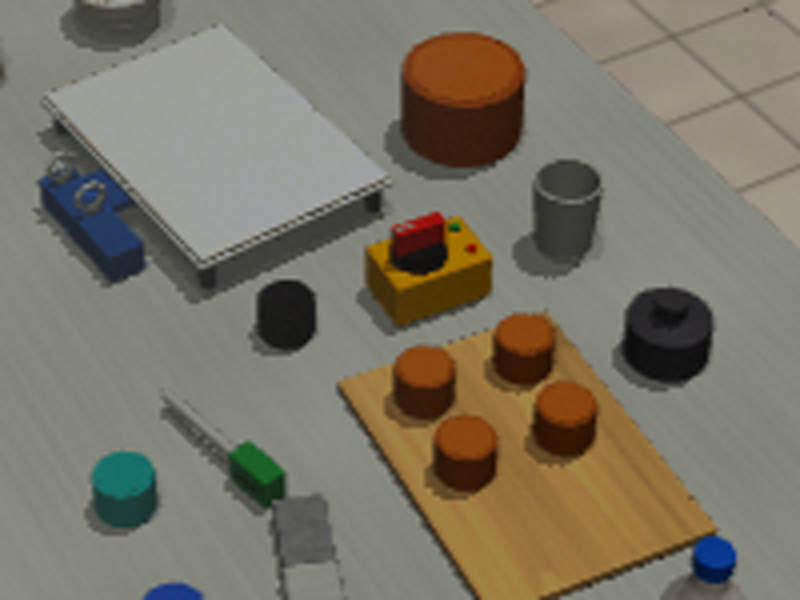

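View pics/scene0c.png

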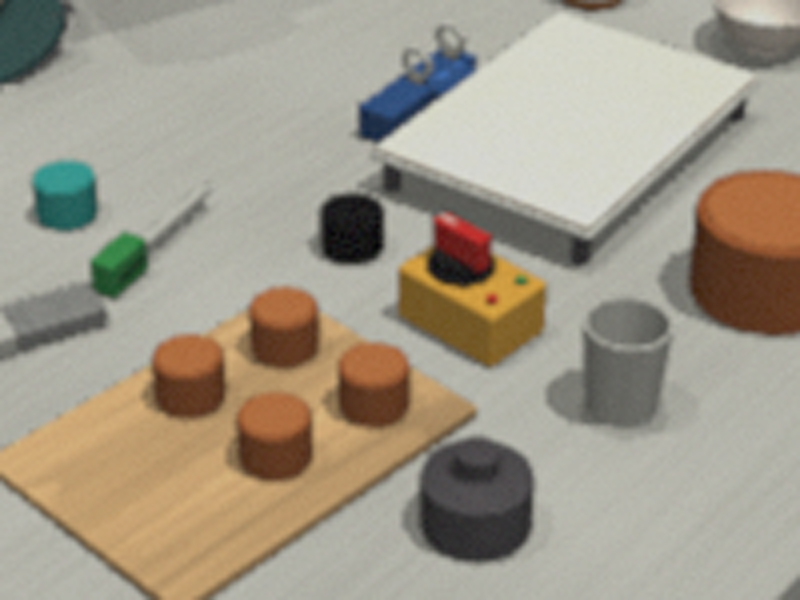

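The crops confirm four matt brown cheeses on the board. They also show the green grip (side ≈(264,268)), the loops on the blue ledge (side ≈(215,192) and (222,199)) and the red bar (side ≈(304,208)). Next I'll measure from both views.

```bash
cat >> h.py <<'E'
def mask(im,lo,hi): return cv2.inRange(cv2.cvtColor(im,cv2.COLOR_BGR2HSV),np.array(lo),np.array(hi))
def blobs(m,amin,off=(0,0)):
    n,l,s,c=cv2.connectedComponentsWithStats(m)
    return [(np.round(c[i]+off,1),s[i]) for i in range(1,n) if s[i][4]>=amin]
E
python3 - <<'E'
from h import *
I={n:cv2.imread(f'pics/{n}0.png') for n in('scene','side')}; P={n:viewer.camera_params(n) for n in I}
roi={'scene':(185,160,385,310),'side':(200,150,400,300)}
for n in I:
    x0,y0,x1,y1=roi[n]; im=I[n][y0:y1,x0:x1]
    hsv=cv2.cvtColor(im,cv2.COLOR_BGR2HSV)
    for q in [(256,242),(232,258)] if n=='scene' else [(306,241),(306,250)]: print(n,'cheese px',I[n][q[1],q[0]],cv2.cvtColor(I[n],cv2.COLOR_BGR2HSV)[q[1],q[0]])
    for nm,lo,hi in [('brown',(4,130,20),(12,255,255)),('red',(0,190,90),(3,255,255)),('red2',(175,150,90),(180,255,255)),('green',(50,100,30),(75,255,255)),('yellow',(18,180,60),(28,255,255)),('blue',(100,120,40),(125,255,255))]:
        for b in blobs(mask(im,lo,hi),12,(x0,y0)): print(n,nm,b[0],b[1][2:],)
    g=mask(im,(0,0,150),(180,45,255)); cs,_=cv2.findContours(g,0,2); c=max(cs,key=cv2.contourArea)
    print(n,'tray',cv2.contourArea(c),cv2.approxPolyDP(c,6,True).reshape(-1,2)+[x0,y0])
E
```

```text
scene cheese px [ 42  71 120] [ 11 166 120]
scene cheese px [28 53 94] [ 11 179  94]
scene brown [372.3 222.8] [ 27  40 885]
scene brown [255.6 241.4] [ 16  20 252]
scene brown [231.9 253.9] [ 17  20 276]
scene brown [278.1 255.9] [ 17  20 278]
scene brown [253.2 268.9] [ 19  21 305]
scene red [301.2 220.3] [12 11 48]
scene green [214.3 225.7] [ 13  15 135]
scene blue [287.4 183.6] [ 27  20 205]
scene tray 20228.0 [[186 181]
 [185 236]
 [237 212]
 [210 243]
 [185 251]
 [185 271]
 [257 230]
 [302 259]
 [297 269]
 [318 276]
 [310 301]
 [284 291]
 [290 274]
 [239 309]
 [384 303]
 [384 244]
 [356 239]
 [348 229]
 [364 203]
 [384 202]
 [384 176]
 [358 167]
 [384 160]
 [230 160]
 [213 168]
 [204 160]
 [208 168]]
side cheese px [ 18  71 139] [ 13 222 139]
side cheese px [13 28 56] [ 10 196  56]
side brown [314.6 176.6] [ 30  34 669]
side brown [330.7 240.1] [ 14  13 118]
side brown [305.5 248.1] [ 15  15 126]
side brown [340.8 257.8] [ 15  14 123]
side brown [316.  266.2] [ 15  16 128]
side red [305.4 205.7] [12  6 27]
side green [264.2 267.8] [ 14  16 125]
side yellow [307.3 219. ] [ 31  27 429]
side blue [224.1 203.2] [ 25  22 199]
side blue [378.3 289.5] [10 12 99]
side blue [243.  297.8] [15  4 46]
side tray 2459.0 [[255 156]
 [212 173]
 [250 213]
 [296 193]]
```

```bash
python3 - <<'E'
from h import *
I={n:cv2.imread(f'pics/{n}0.png') for n in('scene','side')}; P={n:viewer.camera_params(n) for n in I}
T=lambda a,b: np.round(tri([ray(P['side'],a),ray(P['scene'],b)]),4)
x0,y0=280,225
bs=[b[0] for b in blobs(mask(I['side'][y0:290,x0:360],(3,170,25),(14,255,255)),60,(x0,y0))]; print(bs)
sc=[(255.6,241.4),(231.9,253.9),(278.1,255.9),(253.2,268.9)]
for q in bs:
    c=min(((np.linalg.norm(proj(P['scene'],T(q,s))-s),s) for s in sc)); print(q,c,T(q,c[1]))
tr=[((251.2,214.5),(279.5,198)),((210.5,176),(326.2,163)),((255.5,156.5),(373.7,179.5)),((297,195.5),(332,218))]
X=[T(*t) for t in tr]
for x,t in zip(X,tr): print('tray',x,[np.round(onz(P[k],q,.04)[:2],4) for k,q in zip(('side','scene'),t)])
print('centre',np.mean(X,0))
# loops centres from crops
f=lambda k,c:(np.array(c)/4+([200,150] if k=='side' else [185,160])-.4)
for nm,a,b in [('loop near',(90,197),(416,66)),('loop far',(62,165),(449,43)),('redtop',(418,222),(462,230)),('grip',(257,474),(120,265)),('rodtip',(165,395),(208,188)),('redhandleL',(394,222),(437,218)),('redhandleR',(443,218),(488,240)),('ygL',(367,258),(401,268)),('weight',(668,300),(476,455)),('black',(287,295),(352,208)),('beaker',(567,180),(626,318))]:
    print(nm,T(f('side',a),f('scene',b)))
E
```

```text
[array([330.7, 236.9]), array([305.9, 245.2]), array([340.9, 254.4]), array([315.9, 262.8])]
[330.7 236.9] (np.float64(0.26787223500280916), (255.6, 241.4)) [ 0.6283 -0.1843  0.0867]
[305.9 245.2] (np.float64(0.2931648347762114), (255.6, 241.4)) [ 0.5755 -0.1295  0.0291]
[340.9 254.4] (np.float64(0.022971687547581675), (231.9, 253.9)) [ 0.6162 -0.2572  0.084 ]
[315.9 262.8] (np.float64(0.4933771270219353), (231.9, 253.9)) [ 0.5635 -0.2081  0.0282]
tray [0.4879 0.0747 0.0361] [array([0.487 , 0.0737]), array([0.4932, 0.067 ])]
tray [0.4604 0.3524 0.0282] [array([0.4532, 0.3307]), array([0.4697, 0.3425])]
tray [0.6495 0.3588 0.0353] [array([0.6474, 0.3548]), array([0.654 , 0.3493])]
tray [0.6723 0.0906 0.0321] [array([0.6672, 0.0819]), array([0.6784, 0.0817])]
centre [0.567525 0.219125 0.032925]
loop near [0.4335 0.1848 0.0458]
loop far [0.4295 0.2336 0.0462]
redtop [ 0.6381 -0.0137  0.0781]
grip [ 0.4217 -0.1383  0.0156]
rodtip [ 0.3986 -0.0256  0.0145]
redhandleL [ 0.6172 -0.0126  0.082 ]
redhandleR [ 0.6601 -0.0153  0.0775]
ygL [ 0.5943 -0.0156  0.0419]
weight [ 0.7745 -0.1718  0.0564]
black [0.524  0.0011 0.039 ]
beaker [ 0.7778 -0.0212  0.0722]
```

Call:
move_arm([
  [0,0,1],
  [0,0,2],
  [0,0,3.5],
  [13,-27,3.5],
  [13,-27,3.5],
  [13,-27,3.5],
  [13,-27,3.5],
  [13,-27,3.5],
  [13,-27,3.5],
  [13,-27,3.5],
  [13,-27,3.5],
  [13,-27,3.5],
  [13,-27,3.5],
  [13,-27,3.5],
  [13,-27,3.5],
  [13,-27,3.5],
  [13,-27,3.5],
  [13,-27,3.5],
  [13,-27,3.5],
  [13,-27,3.5],
], gripper=[0.8,0.8,0.8,0.8,0.8,0.8,0.8,0.8,0.8,0.8,0.8,0.8,0.8,0.8,0.8,0.8,0.8,0.8,0.8,0.8], roll=[0,0,0,-6,-6,-6,-6,-6,-6,-6,-6,-6,-6,-6,-6,-6,-6,-6,-6,-6], squeeze=6)

```text
t: 1.82
position: [0.514, 0.0023, 0.2971]
orientation: [0.453, 0.892, 0.0, 0.0]
wrist_force: [0.9, 0.8, 0.1]
finger_gap: 0.799
grasp_force: 0.0
```

Call:
move_arm([
  [2.5,-5.7,0],
  [2.5,-5.7,0],
  [2.5,-5.7,0],
  [2.5,-5.7,0],
  [2.5,-5.7,0],
  [2.5,-5.7,0],
  [2.5,-5.7,0],
  [2.5,-5.7,0],
  [2.5,-5.7,0],
], gripper=[0.8,0.8,0.8,0.8,0.8,0.8,0.8,0.8,0.8], roll=[0,0,0,0,0,0,0,0,0])

```text
t: 2.57
position: [0.5885, -0.1655, 0.2974]
orientation: [0.452, 0.892, 0.0, 0.0]
wrist_force: [-1.4, -0.3, 0.1]
finger_gap: 0.797
grasp_force: 0.0
```

```bash
python3 - <<'E'
from h import *
o=manip.get_obs(); print(o['t'],o['position'],o['orientation'])
im,p=shot('wrist','w1.png'); c,d=ray(p,(280,210)); print(c,d, p['mtx'])
E
```

```text
2.5667 [ 0.58850393 -0.16549693  0.29740463] [4.52044325e-01 8.91995440e-01 1.07707447e-04 2.29069712e-04]
[ 0.5476742  -0.10961608  0.48881888] [ 0.15139021 -0.21095567 -0.96573539] [[345.3215643    0.         280.68883616]
 [  0.         345.3215643  207.27773033]
 [  0.           0.           1.        ]]
```

View pics/w1.png

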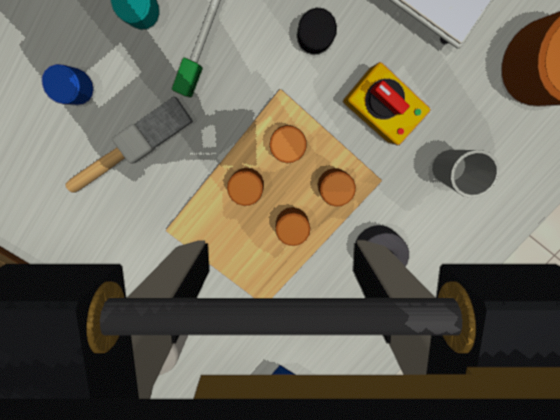

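```bash
cat >> h.py <<'E'
def cheeses(im,p,z=.046,lo=(6,120,150),hi=(16,255,255),show=False):
    m=mask(im,lo,hi); m[250:]=0; m=cv2.morphologyEx(m,cv2.MORPH_OPEN,np.ones((5,5)))
    out=[]
    for c in cv2.findContours(m,0,2)[0]:
        a=cv2.contourArea(c)
        if a<200: continue
        h=cv2.convexHull(c); (u,v),(w,hh),_=cv2.fitEllipse(h)
        out.append((np.round((u,v),1),round(w,1),round(hh,1),np.round(onz(p,(u,v),z),4)))
    return out
E
python3 - <<'E'
from h import *
im=cv2.imread('pics/w1.png'); p=viewer.camera_params('wrist')
hs=cv2.cvtColor(im,cv2.COLOR_BGR2HSV)
print([hs[v,u].tolist() for u,v in [(289,140),(289,160),(245,183),(245,203),(260,160),(270,250),(230,230)]])
for r in cheeses(im,p): print(r)
P={n:viewer.camera_params(n) for n in('scene','side')}
T=lambda a,b: np.round(tri([ray(P['side'],a),ray(P['scene'],b)]),4)
print(T((330.7,236.9),(278.1,255.9)),T((340.9,254.4),(253.2,268.9)))
g=blobs(mask(im,(50,100,30),(75,255,255)),60); print([(b[0],onz(p,b[0],.03)) for b in g])
r=mask(im,(0,190,120),(3,255,255))|mask(im,(174,150,120),(180,255,255))
c=max(cv2.findContours(r,0,2)[0],key=cv2.contourArea); print(cv2.minAreaRect(c), onz(p,cv2.minAreaRect(c)[0],.079), hs[96,391])
E
```

```text
[[13, 183, 174], [14, 185, 186], [14, 190, 169], [13, 194, 164], [22, 116, 192], [18, 125, 192], [19, 122, 193]]
(array([293.1, 229.9]), 30.5, 30.9, array([ 0.6478, -0.2182,  0.046 ]))
(array([338.1, 189.4]), 31.7, 32.0, array([ 0.6619, -0.1388,  0.046 ]))
(array([244.6, 188.1]), 31.0, 32.2, array([ 0.5625, -0.2098,  0.046 ]))
(array([287.6, 144.6]), 33.9, 35.0, array([ 0.5742, -0.1315,  0.046 ]))
(array([555.7,  60.9]), 21.5, 63.4, array([0.7733, 0.1369, 0.046 ]))
[ 0.6627 -0.1373  0.0291] [ 0.6481 -0.2168  0.0288]
[(array([186.5,  77.2]), array([ 0.42371034, -0.14038546,  0.03      ]))]
((391.7500305175781, 96.7500228881836), (36.06244659423828, 12.727922439575195), 45.0) [ 0.63543457 -0.01719384  0.079     ] [  1 216 191]
```

Call:
move_arm([
  [-0.48,1.17,-1],
  [-0.48,1.17,-2.2],
  [-0.48,1.17,-3.4],
  [-0.48,1.17,-4.6],
  [-0.48,1.17,-5.8],
  [-0.48,1.17,-6.5],
  [-0.48,1.17,-6.5],
  [-0.48,1.17,-6.5],
  [-0.48,1.17,-6.5],
  [-0.48,1.17,-6.5],
], gripper=[0.8,0.8,0.8,0.8,0.8,0.8,0.8,0.8,0.8,0.8], roll=[0,0,0,0,0,0,0,0,0,0], squeeze=6)

```text
t: 3.45
position: [0.5753, -0.1314, 0.1046]
orientation: [0.452, 0.892, 0.0, 0.002]
wrist_force: [-0.5, 0.4, 0.0]
finger_gap: 0.799
grasp_force: 0.0
```

```bash
python3 - <<'E'
from h import *
o=manip.get_obs(); print(o['t'],o['position'])
im,p=shot('wrist','w2.png')
for r in cheeses(im,p): print(r)
E
```

```text
3.45 [ 0.5753136  -0.13144384  0.10459451]
```

View pics/w2.png

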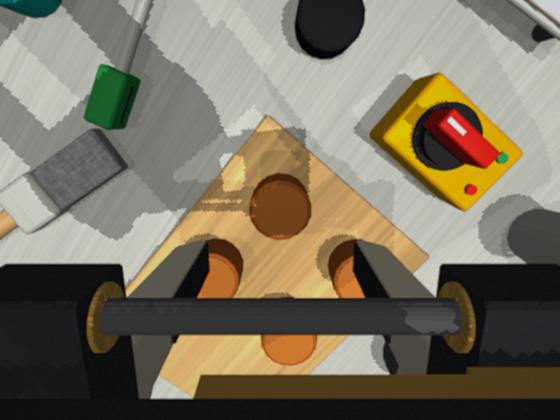

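The cheese to be grasped shows at (281,205), shaded by the gripper. I'll check its centre against the TCP, and its height from two wrist positions.

```bash
python3 - <<'E'
from h import *
im=cv2.imread('pics/w2.png'); p=viewer.camera_params('wrist')
m=mask(im,(3,120,40),(15,255,140)); m[250:]=0; m[:,:230]=0;m[:,330:]=0
m=cv2.morphologyEx(m,cv2.MORPH_OPEN,np.ones((7,7)))
c=max(cv2.findContours(m,0,2)[0],key=cv2.contourArea); (u,v),(w,h),a=cv2.fitEllipse(cv2.convexHull(c)); print(u,v,w,h,onz(p,(u,v),.046),onz(p,(u,v),.03))
R=lambda q: np.array(q)
E
```

```text
279.9826354980469 206.2291717529297 61.60739517211914 65.39246368408203 [ 0.57193701 -0.1278793   0.046     ] [ 0.57437122 -0.13124033  0.03      ]
```

Call:
move_arm([
  [-0.06,0.06,-0.6],
  [-0.06,0.06,-1.3],
  [-0.06,0.06,-2],
  [-0.06,0.06,-2.6],
  [-0.06,0.06,-2.93],
  [-0.06,0.06,-2.93],
  [-0.06,0.06,-2.93],
  [-0.06,0.06,-2.93],
  [-0.06,0.06,-2.93],
  [-0.06,0.06,-2.93],
  [-0.06,0.06,-2.93],
  [-0.06,0.06,-2.93],
  [-0.06,0.06,-2.93],
  [-0.06,0.06,-2.93],
  [-0.06,0.06,-2.93],
  [-0.06,0.06,-2.93],
], gripper=[0.8,0.8,0.8,0.8,0.8,0.8,0.8,0.3,0.3,0.3,0.3,0.3,0.3,0.3,0.3,0.3], roll=[0,0,0,0,0,0,0,0,0,0,0,0,0,0,0,0], squeeze=6)

```text
t: 4.83
position: [0.5728, -0.1297, 0.0146]
orientation: [0.452, 0.892, 0.0, 0.0]
wrist_force: [0.7, -0.7, 6.1]
finger_gap: 0.513
grasp_force: 6.0
```

Call:
move_arm([
  [0,0,0.3],
  [0,0,1],
  [0,0,1.9],
  [0,0.3,3],
  [0.1,1.2,4],
  [0.2,2.4,4],
  [0.3,3.6,4],
  [0.4,4.8,4],
  [0.5,6,4],
  [0.6,7.2,4],
  [0.7,8.4,4],
  [0.8,9.6,4],
  [0.9,10.8,4],
  [1,12,4],
  [1.1,13.2,4],
  [1.11,13.8,4],
  [1.11,14.08,4],
  [1.11,14.08,4],
  [1.11,14.08,4],
  [1.11,14.08,4],
], gripper=[0.3,0.3,0.3,0.3,0.3,0.3,0.3,0.3,0.3,0.3,0.3,0.3,0.3,0.3,0.3,0.3,0.3,0.3,0.3,0.3], roll=[0,0,0,0,0,0,0,0,0,0,0,0,0,0,0,0,0,0,0,0])

```text
t: 6.5
position: [0.606, 0.2913, 0.1343]
orientation: [0.453, 0.892, -0.0, 0.0]
wrist_force: [0.5, -0.2, -0.4]
finger_gap: 0.511
grasp_force: 6.0
```

```bash
python3 - <<'E'
from h import *
o=manip.get_obs(); print(o['t'],o['position'],o['finger_gap'],o['grasp_force'])
im,p=shot('wrist','w3.png')
m=mask(im,(0,0,165),(180,50,255)); c=max(cv2.findContours(m,0,2)[0],key=cv2.contourArea)
print(cv2.approxPolyDP(c,8,True).reshape(-1,2).tolist())
E
```

```text
6.5 [0.60595267 0.29132482 0.1343036 ] 0.5113206837599499 5.999765172600746
[[0, 0], [0, 32], [151, 56], [167, 36], [221, 69], [163, 39], [156, 62], [165, 76], [149, 75], [128, 120], [156, 121], [154, 102], [140, 108], [149, 90], [171, 98], [158, 111], [180, 123], [158, 128], [262, 150], [271, 135], [276, 147], [288, 133], [295, 147], [309, 143], [308, 209], [326, 247], [332, 238], [358, 245], [382, 276], [387, 262], [500, 262], [559, 296], [559, 0], [472, 0], [456, 41], [408, 69], [364, 52], [387, 62], [416, 55], [436, 26], [436, 0], [414, 0], [409, 33], [410, 0], [352, 0], [360, 47], [341, 0], [363, 58], [417, 74], [390, 84], [333, 61], [316, 0], [34, 0], [28, 9], [30, 0]]
```

View pics/w3.png

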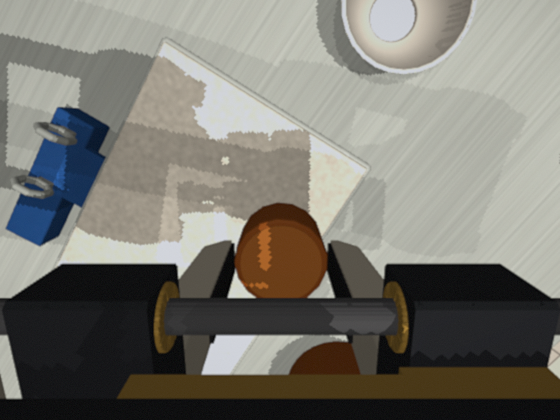

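```bash
python3 - <<'E'
from h import *
p=viewer.camera_params('wrist')
for nm,q,z in [('c-+',(166,41),.04),('c++',(369,167),.04),('left edge',(101,172),.04),('ring far',(55,132),.047),('ring near',(33,187),.047),('cheese',(281,252),.15)]: print(nm,onz(p,q,z).round(4))
E
```

```text
c-+ [0.4616 0.341  0.04  ]
c++ [0.6478 0.3581 0.04  ]
left edge [0.4702 0.2232 0.04  ]
ring far [0.4277 0.2329 0.047 ]
ring near [0.4333 0.1822 0.047 ]
cheese [0.6072 0.29   0.15  ]
```

Call:
move_arm([
  [0,0,-0.8],
  [0,0,-1.6],
  [0,0,-2.2],
  [0,0,-2.5],
  [0,0,-2.7],
  [0,0,-2.8],
  [0,0,-2.88],
  [0,0,-2.88],
], gripper=[0.3,0.3,0.3,0.3,0.3,0.3,0.3,0.3], roll=[0,0,0,0,0,0,0,0])

```text
t: 7.22
position: [0.6062, 0.2927, 0.0484]
orientation: [0.453, 0.892, 0.0, 0.0]
wrist_force: [0.7, 0.4, -1.7]
finger_gap: 0.513
grasp_force: 6.0
```

Call:
move_arm([
  [0,0,-0.03],
  [0,0,-0.03],
  [0,0,-0.03],
  [0,0,0.1],
  [0,0,1],
  [0,0,2],
  [0,-1,3],
  [0,-2.2,3],
  [-0.1,-3.4,3],
  [-0.2,-4.6,3],
  [-0.3,-5.8,3],
  [-0.4,-7,3],
  [-0.5,-8.2,3],
  [-0.6,-9.4,3],
  [-0.8,-10.6,3],
  [-1,-11.8,3],
  [-1.2,-13,3],
  [-1.3,-14.2,3],
  [-1.45,-15.4,3],
  [-1.45,-16.7,3],
], gripper=[0.55,0.65,0.75,0.75,0.75,0.75,0.75,0.75,0.75,0.75,0.75,0.75,0.75,0.75,0.75,0.75,0.75,0.75,0.75,0.75], roll=[0,0,0,0,0,0,0,0,0,0,0,0,0,0,0,0,0,0,0,0])

```text
t: 8.88
position: [0.5616, -0.2097, 0.1387]
orientation: [0.452, 0.892, 0.0, 0.0]
wrist_force: [0.6, 0.2, 0.1]
finger_gap: 0.75
grasp_force: 0.0
```

Call:
move_arm([
  [0,0,0],
  [0,0,0],
], gripper=[0.75,0.75], roll=[0,0])

```text
t: 9.05
position: [0.5621, -0.2099, 0.138]
orientation: [0.454, 0.891, 0.0, 0.0]
wrist_force: [0.7, 1.6, 0.5]
finger_gap: 0.752
grasp_force: 0.0
```

```bash
cat >> h.py <<'E'
def under(f,z=.046):
    o=manip.get_obs(); im,p=shot('wrist',f)
    m=mask(im,(3,110,40),(15,255,255)); m[285:]=0
    m=cv2.morphologyEx(m,cv2.MORPH_OPEN,np.ones((7,7)))
    print(o['t'],o['position'].round(4),o['finger_gap'])
    for c in cv2.findContours(m,0,2)[0]:
        if cv2.contourArea(c)<400: continue
        (u,v),(w,h),a=cv2.fitEllipse(cv2.convexHull(c)); X=onz(p,(u,v),z-.005)
        print((round(u),round(v)),round(w),round(h),X.round(4),'slide',((X-o['position'])/.03).round(2)[:2])
E
python3 -c "
from h import *
under('w4.png')"
```

```text
9.05 [ 0.5621 -0.2099  0.138 ] 0.752350430421114
(346, 256) 46 58 [ 0.6392 -0.2169  0.041 ] slide [ 2.57 -0.24]
(419, 199) 57 67 [ 0.657  -0.1388  0.041 ] slide [3.17 2.37]
(281, 199) 54 59 [ 0.5614 -0.209   0.041 ] slide [-0.02  0.03]
```

Call:
move_arm([
  [0,0,-0.8],
  [0,0,-1.6],
  [0,0,-2.4],
  [0,0,-3.2],
  [0,0,-3.7],
  [0,0,-4.03],
  [0,0,-4.03],
  [0,0,-4.03],
  [0,0,-4.03],
  [0,0,-4.03],
  [0,0,-4.03],
  [0,0,-4.03],
  [0,0,-4.03],
  [0,0,-4.03],
  [0,0,-4.03],
  [0,0,-4.03],
], gripper=[0.75,0.75,0.75,0.75,0.75,0.75,0.75,0.75,0.3,0.3,0.3,0.3,0.3,0.3,0.3,0.3], roll=[0,0,0,0,0,0,0,0,0,0,0,0,0,0,0,0])

```text
t: 10.43
position: [0.5626, -0.2084, 0.0175]
orientation: [0.453, 0.892, 0.0, 0.0]
wrist_force: [-0.7, 0.5, 5.9]
finger_gap: 0.514
grasp_force: 6.0
```

Call:
move_arm([
  [0,0,0.3],
  [0,0,1],
  [0,0,2],
  [0,0,3],
  [0,0.8,4],
  [-0.1,2,4],
  [-0.2,3.2,4],
  [-0.3,4.4,4],
  [-0.4,5.6,4],
  [-0.5,6.8,4],
  [-0.6,8,4],
  [-0.7,9.2,4],
  [-0.9,10.4,4],
  [-1,11.6,4],
  [-1.2,12.8,4],
  [-1.4,14,4],
  [-1.55,15.2,4],
  [-1.55,16.35,4],
  [-1.55,16.35,4],
  [-1.55,16.35,4],
], gripper=[0.3,0.3,0.3,0.3,0.3,0.3,0.3,0.3,0.3,0.3,0.3,0.3,0.3,0.3,0.3,0.3,0.3,0.3,0.3,0.3], roll=[0,0,0,0,0,0,0,0,0,0,0,0,0,0,0,0,0,0,0,0])

```text
t: 12.1
position: [0.5153, 0.2836, 0.1369]
orientation: [0.451, 0.892, -0.0, -0.0]
wrist_force: [-0.0, -0.7, -1.3]
finger_gap: 0.51
grasp_force: 6.0
```

Call:
move_arm([
  [0,0,-0.8],
  [0,0,-1.6],
  [0,0,-2.2],
  [0,0,-2.5],
  [0,0,-2.7],
  [0,0,-2.8],
  [0,0,-2.88],
  [0,0,-2.93],
  [0,0,-2.93],
], gripper=[0.3,0.3,0.3,0.3,0.3,0.3,0.3,0.3,0.3], roll=[0,0,0,0,0,0,0,0,0])

```text
t: 12.85
position: [0.5161, 0.2823, 0.0495]
orientation: [0.453, 0.892, 0.0, 0.0]
wrist_force: [0.0, 0.1, -0.4]
finger_gap: 0.508
grasp_force: 6.0
```

Call:
move_arm([
  [0,0,0],
  [0,0,0],
  [0,0,0],
  [0,0,0.1],
  [0,0,1],
  [0,0,2],
  [0.3,-0.5,3],
  [0.6,-1.7,3],
  [0.9,-2.9,3],
  [1.3,-4.1,3],
  [1.7,-5.3,3],
  [2.1,-6.5,3],
  [2.5,-7.7,3],
  [2.9,-8.9,3],
  [3.3,-10.1,3],
  [3.7,-11.3,3],
  [4.1,-12.5,3],
  [4.5,-13.5,3],
  [4.9,-14.05,3],
  [4.9,-14.05,3],
], gripper=[0.55,0.65,0.75,0.75,0.75,0.75,0.75,0.75,0.75,0.75,0.75,0.75,0.75,0.75,0.75,0.75,0.75,0.75,0.75,0.75], roll=[0,0,0,0,0,0,0,0,0,0,0,0,0,0,0,0,0,0,0,0])

```text
t: 14.52
position: [0.6639, -0.1427, 0.1386]
orientation: [0.454, 0.891, -0.0, 0.0]
wrist_force: [0.2, 0.6, -0.7]
finger_gap: 0.749
grasp_force: 0.0
```

Call:
move_arm([
  [0,0,0],
  [0,0,0],
], gripper=[0.75,0.75], roll=[0,0])

```text
t: 14.68
position: [0.6626, -0.1387, 0.139]
orientation: [0.452, 0.892, 0.0, -0.0]
wrist_force: [-1.6, 0.3, 0.7]
finger_gap: 0.75
grasp_force: 0.0
```

```bash
python3 -c "
from h import *
under('w5.png')"
```

```text
14.6833 [ 0.6626 -0.1387  0.139 ] 0.7502170794849428
(219, 255) 49 60 [ 0.6479 -0.2122  0.041 ] slide [-0.49 -2.45]
(280, 198) 54 59 [ 0.6606 -0.1375  0.041 ] slide [-0.07  0.04]
(553, 29) 40 75 [0.7506 0.0921 0.041 ] slide [2.93 7.69]
```

Call:
move_arm([
  [-0.05,0.03,-0.8],
  [-0.05,0.03,-1.6],
  [-0.05,0.03,-2.4],
  [-0.05,0.03,-3.2],
  [-0.05,0.03,-3.7],
  [-0.05,0.03,-4.05],
  [-0.05,0.03,-4.05],
  [-0.05,0.03,-4.05],
  [-0.05,0.03,-4.05],
  [-0.05,0.03,-4.05],
  [-0.05,0.03,-4.05],
  [-0.05,0.03,-4.05],
  [-0.05,0.03,-4.05],
  [-0.05,0.03,-4.05],
  [-0.05,0.03,-4.05],
  [-0.05,0.03,-4.05],
], gripper=[0.75,0.75,0.75,0.75,0.75,0.75,0.75,0.75,0.3,0.3,0.3,0.3,0.3,0.3,0.3,0.3], roll=[0,0,0,0,0,0,0,0,0,0,0,0,0,0,0,0])

```text
t: 16.07
position: [0.6617, -0.1385, 0.0181]
orientation: [0.453, 0.892, 0.0, 0.0]
wrist_force: [-0.5, 0.2, 6.0]
finger_gap: 0.51
grasp_force: 6.0
```

Call:
move_arm([
  [0,0,0.3],
  [0,0,1],
  [0,0,2],
  [0,0,3],
  [0,0.8,4],
  [-0.1,2,4],
  [-0.3,3.2,4],
  [-0.5,4.4,4],
  [-0.7,5.6,4],
  [-0.9,6.8,4],
  [-1.1,8,4],
  [-1.3,9,4],
  [-1.42,9.6,4],
  [-1.42,9.6,4],
  [-1.42,9.6,4],
  [-1.42,9.6,4],
], gripper=[0.3,0.3,0.3,0.3,0.3,0.3,0.3,0.3,0.3,0.3,0.3,0.3,0.3,0.3,0.3,0.3], roll=[0,0,0,0,0,0,0,0,0,0,0,0,0,0,0,0])

```text
t: 17.4
position: [0.6188, 0.1491, 0.1376]
orientation: [0.453, 0.892, -0.0, 0.0]
wrist_force: [-1.1, -0.2, -1.7]
finger_gap: 0.514
grasp_force: 6.0
```

Call:
move_arm([
  [0,0,-0.8],
  [0,0,-1.6],
  [0,0,-2.2],
  [0,0,-2.5],
  [0,0,-2.7],
  [0,0,-2.8],
  [0,0,-2.88],
  [0,0,-2.93],
  [0,0,-2.93],
], gripper=[0.3,0.3,0.3,0.3,0.3,0.3,0.3,0.3,0.3], roll=[0,0,0,0,0,0,0,0,0])

```text
t: 18.15
position: [0.619, 0.1496, 0.0501]
orientation: [0.453, 0.892, 0.0, 0.0]
wrist_force: [-0.3, 0.5, -0.8]
finger_gap: 0.51
grasp_force: 6.0
```

Call:
move_arm([
  [0,0,0],
  [0,0,0],
  [0,0,0],
  [0,0,0.1],
  [0,0,1],
  [0,0,2],
  [0,-0.5,3],
  [0.1,-1.7,3],
  [0.2,-2.9,3],
  [0.3,-4.1,3],
  [0.4,-5.3,3],
  [0.5,-6.5,3],
  [0.6,-7.7,3],
  [0.7,-8.9,3],
  [0.8,-10.1,3],
  [0.9,-11.3,3],
  [0.98,-12.2,3],
  [0.98,-12.2,3],
  [0.98,-12.2,3],
  [0.98,-12.2,3],
], gripper=[0.55,0.65,0.75,0.75,0.75,0.75,0.75,0.75,0.75,0.75,0.75,0.75,0.75,0.75,0.75,0.75,0.75,0.75,0.75,0.75], roll=[0,0,0,0,0,0,0,0,0,0,0,0,0,0,0,0,0,0,0,0])

```text
t: 19.82
position: [0.6481, -0.2159, 0.1397]
orientation: [0.453, 0.892, 0.0, -0.0]
wrist_force: [0.1, -0.7, 0.1]
finger_gap: 0.751
grasp_force: 0.0
```

```bash
python3 -c "
from h import *
under('w6.png')"
```

```text
19.8167 [ 0.6481 -0.2159  0.1397] 0.7509356500750638
(278, 200) 54 59 [ 0.6462 -0.2171  0.041 ] slide [-0.06 -0.04]
```

Call:
move_arm([
  [-0.05,-0.05,-0.8],
  [-0.05,-0.05,-1.6],
  [-0.05,-0.05,-2.4],
  [-0.05,-0.05,-3.2],
  [-0.05,-0.05,-3.7],
  [-0.05,-0.05,-4.07],
  [-0.05,-0.05,-4.07],
  [-0.05,-0.05,-4.07],
  [-0.05,-0.05,-4.07],
  [-0.05,-0.05,-4.07],
  [-0.05,-0.05,-4.07],
  [-0.05,-0.05,-4.07],
  [-0.05,-0.05,-4.07],
  [-0.05,-0.05,-4.07],
  [-0.05,-0.05,-4.07],
  [-0.05,-0.05,-4.07],
], gripper=[0.75,0.75,0.75,0.75,0.75,0.75,0.75,0.75,0.3,0.3,0.3,0.3,0.3,0.3,0.3,0.3], roll=[0,0,0,0,0,0,0,0,0,0,0,0,0,0,0,0])

```text
t: 21.2
position: [0.647, -0.218, 0.0181]
orientation: [0.453, 0.892, 0.0, 0.0]
wrist_force: [0.6, -0.2, 5.4]
finger_gap: 0.506
grasp_force: 6.0
```

Call:
move_arm([
  [0,0,0.3],
  [0,0,1],
  [0,0,2],
  [0,0,3],
  [-0.2,0.8,4],
  [-0.5,2,4],
  [-0.9,3.1,4],
  [-1.3,4.2,4],
  [-1.7,5.3,4],
  [-2.1,6.4,4],
  [-2.5,7.5,4],
  [-2.9,8.6,4],
  [-3.3,9.7,4],
  [-3.7,10.8,4],
  [-3.91,11.95,4],
  [-3.91,11.95,4],
  [-3.91,11.95,4],
  [-3.91,11.95,4],
], gripper=[0.3,0.3,0.3,0.3,0.3,0.3,0.3,0.3,0.3,0.3,0.3,0.3,0.3,0.3,0.3,0.3,0.3,0.3], roll=[0,0,0,0,0,0,0,0,0,0,0,0,0,0,0,0,0,0])

```text
t: 22.7
position: [0.5293, 0.1405, 0.1377]
orientation: [0.452, 0.892, -0.0, 0.0]
wrist_force: [0.3, 0.5, -0.9]
finger_gap: 0.507
grasp_force: 6.0
```

```bash
python3 -c "
from h import *
under('w7.png',.076)"
```

```text
22.7 [0.5293 0.1405 0.1377] 0.506614028367619
(378, 250) 40 62 [0.6116 0.1591 0.071 ] slide [2.74 0.62]
(280, 248) 88 104 [0.548  0.1145 0.071 ] slide [ 0.62 -0.86]
(486, 108) 67 88 [0.603  0.2888 0.071 ] slide [2.46 4.94]
(422, 12) 68 92 [0.524  0.3078 0.071 ] slide [-0.18  5.58]
```

Call:
move_arm([
  [0,0,-0.8],
  [0,0,-1.6],
  [0,0,-2.2],
  [0,0,-2.5],
  [0,0,-2.7],
  [0,0,-2.8],
  [0,0,-2.88],
  [0,0,-2.93],
  [0,0,-2.93],
], gripper=[0.3,0.3,0.3,0.3,0.3,0.3,0.3,0.3,0.3], roll=[0,0,0,0,0,0,0,0,0])

```text
t: 23.5
position: [0.5296, 0.1406, 0.05]
orientation: [0.453, 0.892, 0.0, 0.0]
wrist_force: [-0.7, 0.9, -0.3]
finger_gap: 0.507
grasp_force: 6.0
```

Call:
move_arm([
  [0,0,0],
  [0,0,0],
  [0,0,0],
  [0,0,0.1],
  [0,0,1],
  [0,0,2],
  [0,-0.5,3],
  [-0.2,-1,4],
  [-0.5,-2,5],
  [-0.8,-3,5.5],
  [-1.2,-3.5,5.5],
  [-1.6,-4,5.5],
  [-1.6,-4,5.5],
  [-1.6,-4,5.5],
  [-1.6,-4,5.5],
  [-1.6,-4,5.5],
], gripper=[0.55,0.65,0.75,0.75,0.75,0.75,0.75,0.75,0.75,0.75,0.75,0.75,0.75,0.75,0.75,0.75], roll=[0,0,0,1,2,3,4,5,6,6,6,6,6,6,6,6])

```text
t: 24.83
position: [0.4816, 0.0212, 0.2144]
orientation: [0.154, 0.988, 0.0, -0.0]
wrist_force: [0.1, 0.3, 0.4]
finger_gap: 0.751
grasp_force: 0.0
```

```bash
python3 - <<'E'
from h import *
under('w8.png',.076)
shot('scene','scene1.png');im,_=shot('side')
cv2.imwrite('pics/side1c.png',cv2.resize(im[150:300,200:400],None,fx=4,fy=4,interpolation=cv2.INTER_CUBIC))
E
```

```text
24.8333 [0.4816 0.0212 0.2144] 0.7506858578588929
(428, 265) 39 45 [0.6049 0.1431 0.071 ] slide [4.11 4.06]
(558, 221) 45 58 [0.5978 0.2784 0.071 ] slide [3.87 8.57]
(408, 195) 48 56 [0.5251 0.1395 0.071 ] slide [1.45 3.94]
(559, 139) 38 45 [0.5154 0.2886 0.071 ] slide [1.13 8.91]
```

View pics/w8.png

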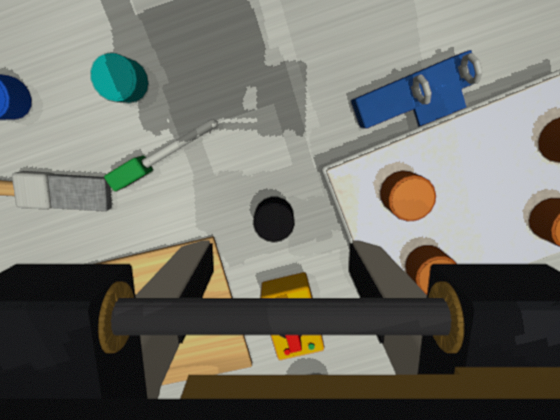

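Call:
move_arm([
  [-0.4,-1,0],
  [-0.8,-2,0],
  [-1.2,-3,-0.3],
  [-1.6,-4,-0.8],
  [-1.92,-5,-1.5],
  [-1.92,-5.37,-1.8],
  [-1.92,-5.37,-1.8],
  [-1.92,-5.37,-1.8],
  [-1.92,-5.37,-1.8],
  [-1.92,-5.37,-1.8],
  [-1.92,-5.37,-1.8],
  [-1.92,-5.37,-1.8],
  [-1.92,-5.37,-1.8],
  [-1.92,-5.37,-1.8],
], gripper=[0.6,0.6,0.6,0.6,0.6,0.6,0.6,0.6,0.6,0.6,0.6,0.6,0.6,0.6], roll=[-1,-2,-3,-4,-5,-6,-7,-8,-9,-10,-10,-10,-10,-10])

```text
t: 26.15
position: [0.4238, -0.1403, 0.1605]
orientation: [0.627, 0.779, -0.0, -0.0]
wrist_force: [-0.8, -1.4, -0.6]
finger_gap: 0.6
grasp_force: 0.0
```

```bash
python3 - <<'E'
from h import *
o=manip.get_obs(); print(o['t'],o['position'],o['orientation'])
im,p=shot('wrist','w9.png')
m=mask(im,(50,100,20),(80,255,255)); c=max(cv2.findContours(m,0,2)[0],key=cv2.contourArea)
print(cv2.contourArea(c),cv2.minAreaRect(c),cv2.approxPolyDP(c,4,True).reshape(-1,2).tolist())
E
```

```text
26.15 [ 0.42377359 -0.14031631  0.16047454] [ 6.26898378e-01  7.79101032e-01 -4.00470171e-05 -7.09908492e-05]
891.0 ((277.5, 190.0), (46.0, 21.0), 90.0) [[270, 167], [267, 211], [285, 213], [287, 168]]
```

View pics/w9.png

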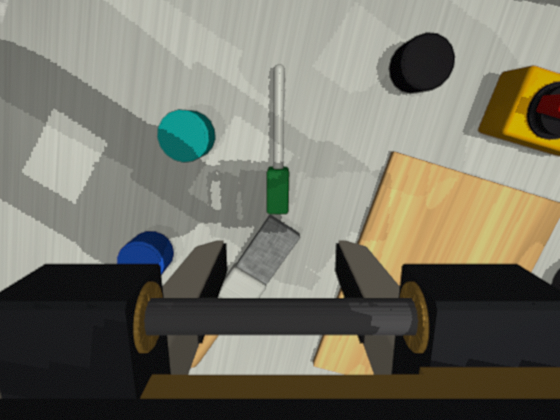

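```bash
python3 - <<'E'
from h import *
im=cv2.imread('pics/w9.png'); p=viewer.camera_params('wrist'); o=manip.get_obs()
c=onz(p,(277.3,190),.030); e=[onz(p,(x,167.5),.03) for x in (270,287)]; 
t=onz(p,(279,65),.015); b=onz(p,(278,160),.015)
hs=im[80:160:20,268:292].astype(int).sum(2); print(hs.tolist())
print('grip',c,'tip',t,'b',b, 'yaw',np.degrees(np.arctan2(*(t-b)[1::-1])),'c->t',np.linalg.norm((t-c)[:2]),np.degrees(np.arctan2(*(t-c)[1::-1])))
q=[onz(p,x,.03) for x in [(270,167),(267,211),(285,213),(287,168)]]; print(np.round(q,4), np.mean(q,0))
# rings from w8: need that pose -> use scene/side later
E
```

```text
[[539, 508, 425, 376, 359, 312, 342, 421, 479, 522, 570, 606, 587, 540, 494, 422, 374, 444, 518, 544, 538, 536, 535, 531], [568, 485, 408, 385, 359, 322, 361, 432, 486, 531, 589, 614, 576, 528, 478, 427, 452, 491, 529, 531, 533, 533, 523, 521], [490, 402, 353, 349, 337, 295, 334, 396, 443, 473, 514, 547, 512, 467, 420, 402, 482, 511, 515, 523, 534, 537, 524, 522], [538, 445, 399, 402, 376, 325, 347, 406, 445, 481, 519, 539, 500, 456, 410, 400, 454, 477, 475, 470, 477, 476, 477, 479]]
grip [ 0.42014216 -0.13877053  0.03      ] tip [ 0.39760618 -0.02802581  0.015     ] b [ 0.41501021 -0.112582    0.015     ] yaw 101.6306467995644 c->t 0.11301444201229643 101.5023421711864
[[ 0.4088 -0.1188  0.03  ]
 [ 0.4148 -0.1611  0.03  ]
 [ 0.4322 -0.1594  0.03  ]
 [ 0.4246 -0.1163  0.03  ]] [ 0.42010531 -0.13889715  0.03      ]
```

Call:
move_arm([
  [-0.14,0.15,-0.8],
  [-0.14,0.15,-1.6],
  [-0.14,0.15,-2.4],
  [-0.14,0.15,-3.2],
  [-0.14,0.15,-4],
  [-0.14,0.15,-4.6],
  [-0.14,0.15,-5],
  [-0.14,0.15,-5.1],
  [-0.14,0.15,-5.1],
  [-0.14,0.15,-5.1],
  [-0.14,0.15,-5.1],
  [-0.14,0.15,-5.1],
  [-0.14,0.15,-5.1],
  [-0.14,0.15,-5.1],
  [-0.14,0.15,-5.1],
  [-0.14,0.15,-5.1],
  [-0.14,0.15,-5.1],
  [-0.14,0.15,-5.1],
], gripper=[0.5,0.5,0.5,0.5,0.5,0.5,0.5,0.5,0.5,0.5,0,0,0,0,0,0,0,0], roll=[-0.12,-0.12,-0.12,-0.12,-0.12,-0.12,-0.12,-0.12,-0.12,-0.12,-0.12,-0.12,-0.12,-0.12,-0.12,-0.12,-0.12,-0.12], squeeze=25)

```text
t: 27.7
position: [0.4195, -0.136, 0.0075]
orientation: [0.633, 0.774, -0.0, 0.0]
wrist_force: [0.4, 0.9, 0.8]
finger_gap: 0.013
grasp_force: 0.0
```

The fingers shut on nothing, so I'm looking again.

```bash
python3 - <<'E'
from h import *
o=manip.get_obs(); print(o['finger_gap'],o['grasp_force'],o['position'])
a,_=shot('scene','s2.png'); b,_=shot('side','s3.png'); w,_=shot('wrist','w10.png')
r=lambda im,x,y:cv2.resize(im[y:y+100,x:x+100],(400,400),interpolation=cv2.INTER_CUBIC)
cv2.imwrite('pics/m1.png',np.vstack([np.hstack([r(a,170,170),r(b,210,210)]),cv2.resize(w[100:260,180:500],(800,200))[:200]]))
E
```

```text
0.013343256890855472 0.0 [ 0.41950501 -0.13595532  0.00753893]
```

View pics/m1.png

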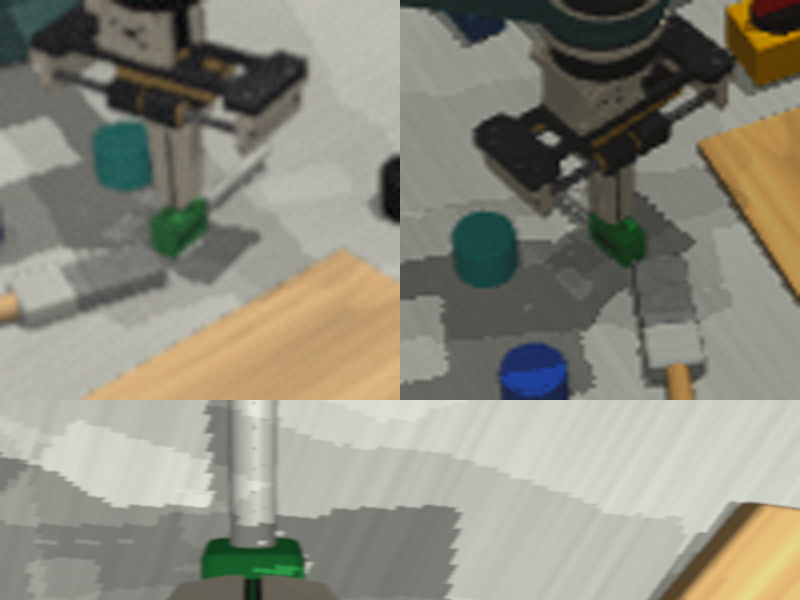

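```bash
python3 - <<'E'
from h import *
o=manip.get_obs(); x=np.array(o['position'])
for n,off in (('scene',(170,170)),('side',(210,210)),('wrist',(180,100))):
    p=viewer.camera_params(n); s=(4,4) if n!='wrist' else (2.5,1.25)
    print(n,[((q-off)*s).round(0).tolist() for q in proj(p,[x,x+[0,0,.0225],x+[0,0,.04]])])
print(o['wrist_force'],o['torque'],o['joint_efforts'])
a=cv2.imread('pics/s2.png');b=cv2.imread('pics/s3.png');w=cv2.imread('pics/w10.png')
r=lambda im,x,y:cv2.resize(im[y:y+40,x:x+40],(400,400),interpolation=cv2.INTER_CUBIC)
cv2.imwrite('pics/m2.png',np.hstack([r(a,195,195),r(b,245,240)]))
E
```

```text
scene [[180.0, 229.0], [178.0, 203.0], [176.0, 183.0]]
side [[212.0, 240.0], [211.0, 220.0], [210.0, 204.0]]
wrist [[251.0, 174.0], [251.0, 192.0], [251.0, 210.0]]
[ 0.8925375   0.23615846 -0.44069148] [-0.03684899  0.01017601  0.00960165] [ 4.12324903e-05 -3.25371981e+01 -5.78525805e+01  5.61834674e-02
  5.60093194e-02 -1.65485058e-04]
```

View pics/m2.png

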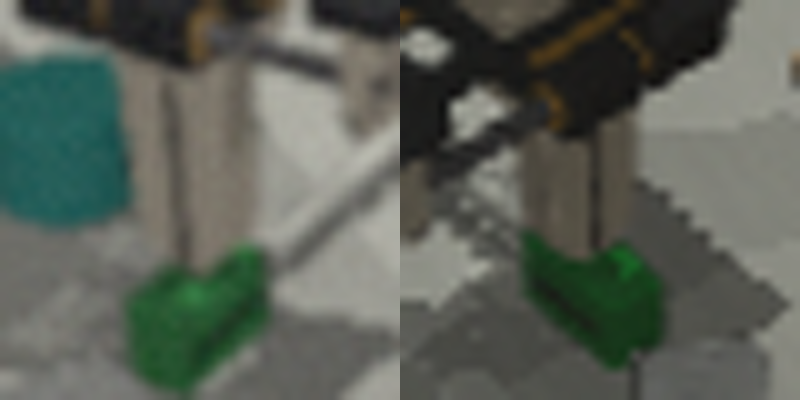

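The fingers are shut and hide the middle of the grip, yet read no force. I'll rise a little and re-check before trying again.

Call:
move_arm([
  [0,0,0.2],
  [0,0,0.5],
  [0,0,0.8],
  [0,0,1.1],
  [0,0,1.4],
  [0,0,1.7],
  [0,0,2],
  [0,0,2],
], gripper=[0,0,0,0,0,0,0,0], roll=[0,0,0,0,0,0,0,0])

```text
t: 28.52
position: [0.4203, -0.1362, 0.0698]
orientation: [0.633, 0.774, 0.0, 0.001]
wrist_force: [0.2, 0.0, 1.4]
finger_gap: 0.005
grasp_force: 0.0
```

```bash
python3 - <<'E'
from h import *
o=manip.get_obs(); print(o['t'],o['finger_gap'],o['grasp_force'],o['position'],o['wrist_force'])
a,_=shot('scene','s4.png'); b,_=shot('side','s5.png'); w,p=shot('wrist','w11.png')
r=lambda im,x,y:cv2.resize(im[y:y+60,x:x+60],(400,400),interpolation=cv2.INTER_CUBIC)
cv2.imwrite('pics/m3.png',np.vstack([np.hstack([r(a,185,185),r(b,235,230)]),cv2.resize(w[100:260,180:500],(800,200))[:200]]))
E
```

```text
28.5167 0.00544139515402464 0.0 [ 0.42030351 -0.1362454   0.0698061 ] [0.16983913 0.03801068 1.36764315]
```

View pics/m3.png

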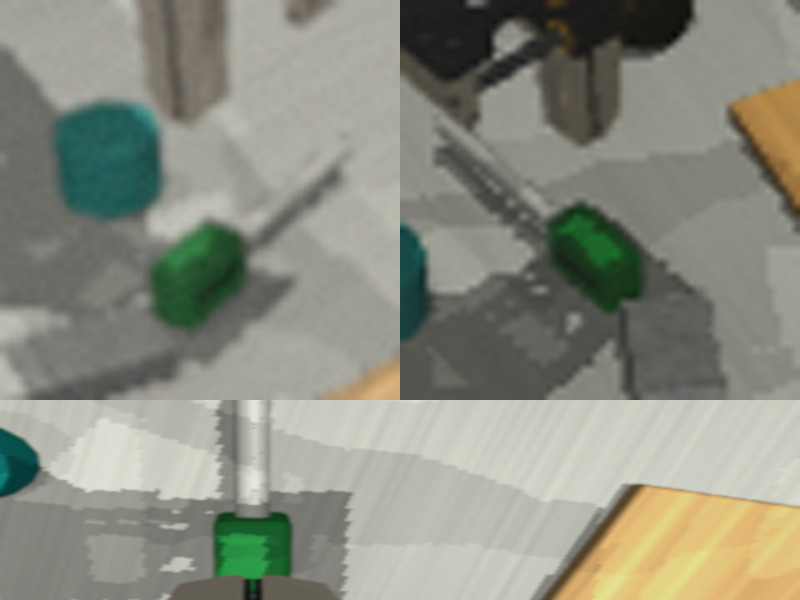

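The rod hasn't moved; the fingers apparently closed through the grip. I'll retry with slow, stepped closing.

Call:
move_arm([
  [0,0,0],
  [0,0,0],
  [0,0,0],
  [0,0,0],
  [0,0,0],
  [0,0,0],
  [-0.02,0,-0.5],
  [-0.02,0,-1],
  [-0.02,0,-1.5],
  [-0.02,0,-1.9],
  [-0.02,0,-2.05],
  [-0.02,0,-2.05],
  [-0.02,0,-2.05],
], gripper=[0.5,0.5,0.5,0.5,0.5,0.5,0.5,0.5,0.5,0.5,0.5,0.5,0.5], roll=[0,0,0,0,0,0,0,0,0,0,0,0,0], squeeze=22)

```text
t: 29.75
position: [0.4191, -0.136, 0.0064]
orientation: [0.633, 0.774, 0.0, 0.0]
wrist_force: [0.1, -0.1, 1.5]
finger_gap: 0.505
grasp_force: 0.0
```

Call:
move_arm([
  [0,0,0],
  [0,0,0],
  [0,0,0],
  [0,0,0],
  [0,0,0],
  [0,0,0],
  [0,0,0],
  [0,0,0],
  [0,0,0],
  [0,0,0],
  [0,0,0],
  [0,0,0],
  [0,0,0],
], gripper=[0.45,0.4,0.35,0.3,0.27,0.25,0.23,0.21,0.19,0.17,0.17,0.17,0.17], roll=[0,0,0,0,0,0,0,0,0,0,0,0,0])

```text
t: 30.83
position: [0.4189, -0.1359, 0.006]
orientation: [0.633, 0.774, -0.0, -0.0]
wrist_force: [-0.5, -0.3, -0.3]
finger_gap: 0.17
grasp_force: 0.0
```

```bash
python3 - <<'E'
from h import *
o=manip.get_obs(); print(o)
a,_=shot('scene','s6.png'); b,_=shot('side','s7.png'); w,p=shot('wrist','w12.png')
r=lambda im,x,y,n=40:cv2.resize(im[y:y+n,x:x+n],(400,300),interpolation=cv2.INTER_CUBIC)
cv2.imwrite('pics/m4.png',np.vstack([np.hstack([r(a,195,195),r(b,245,240)]),cv2.resize(w[180:280,180:380],(800,300))]))
E
```

```text
{'t': 30.8333, 'joints': array([-3.71692259e-01, -3.03056862e-01,  2.14065048e+00, -2.22878449e-05,
        1.30400701e+00, -5.71922540e-01]), 'dq': array([ 2.01908542e-03, -1.15787642e-03, -5.53075532e-05,  3.59911344e-04,
        9.61346221e-04, -1.17415135e-04]), 'joint_efforts': array([-1.24573376e-04, -3.24645209e+01, -5.77826536e+01,  5.59201255e-02,
        5.55491704e-02, -5.96987070e-05]), 'position': array([ 0.41893189, -0.13594304,  0.00603577]), 'orientation': array([ 6.32889889e-01,  7.74241815e-01, -1.14549175e-05, -4.75303601e-07]), 'wrist_force': array([-0.48382456, -0.31818529, -0.32199809]), 'torque': array([-0.01120191,  0.03379223, -0.01985717]), 'grasp_force': 0.0, 'finger_gap': 0.1704812645104392}
```

View pics/m4.png

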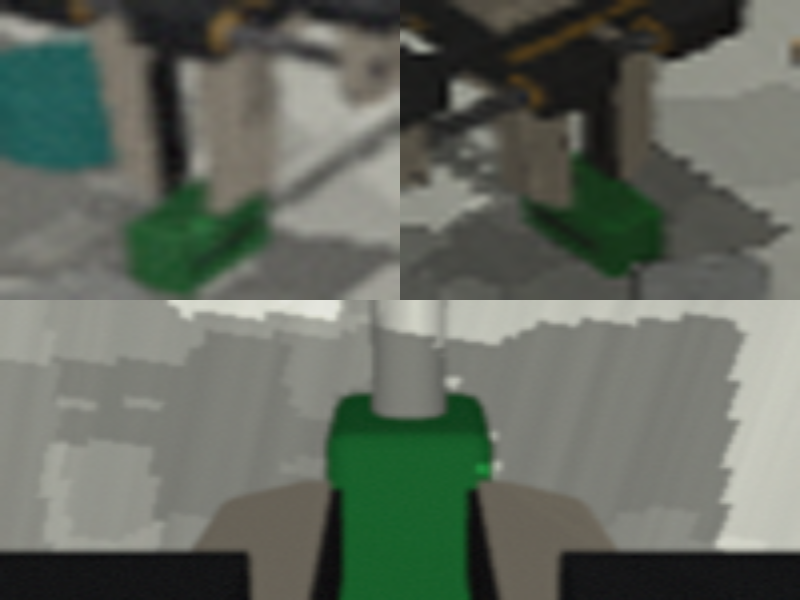

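The black pads stand at the grip's sides, but the fingertips seem to end near the grip's top. I'll triangulate the real tip height from the shut-finger pictures (scene (212.7,203), side (262.7,251)).

```bash
python3 - <<'E'
from h import *
P={n:viewer.camera_params(n) for n in('scene','side')}
print(tri([ray(P['scene'],(212.5,202.8)),ray(P['side'],(262.6,250.8))]),'reported .4203 -.1362 .0698')
for n in P: print(n,[(z,proj(P[n],[.4203,-.1362,z])[0].round(1).tolist()) for z in (.06,.07,.08,.09,.1)])
E
```

```text
[ 0.4202919  -0.13781445  0.09290515] reported .4203 -.1362 .0698
scene [(0.06, [213.8, 212.3]), (0.07, [213.5, 209.4]), (0.08, [213.2, 206.5]), (0.09, [213.0, 203.5]), (0.1, [212.7, 200.5])]
side [(0.06, [262.7, 258.1]), (0.07, [262.6, 255.8]), (0.08, [262.5, 253.4]), (0.09, [262.4, 251.1]), (0.1, [262.2, 248.7])]
```

The tips really stand about 22 mm higher than the reported TCP, so I was grasping too high. I'll open, go about 20 mm lower while watching the force, then close.

Call:
move_arm([
  [0,0,0],
  [0,0,0],
  [0,0,0],
  [0,0,0],
  [0,0,-0.15],
  [0,0,-0.3],
  [0,0,-0.45],
  [0,0,-0.6],
  [0,0,-0.6],
  [0,0,-0.6],
], gripper=[0.5,0.5,0.5,0.5,0.5,0.5,0.5,0.5,0.5,0.5], roll=[0,0,0,0,0,0,0,0,0,0])

```text
t: 31.82
position: [0.4187, -0.1359, -0.0124]
orientation: [0.633, 0.774, -0.0, -0.0]
wrist_force: [-0.3, 0.1, 0.1]
finger_gap: 0.501
grasp_force: 0.0
```

Call:
move_arm([
  [0,0,0],
  [0,0,0],
  [0,0,0],
  [0,0,0],
  [0,0,0],
  [0,0,0],
  [0,0,0],
  [0,0,0],
  [0,0,0],
  [0,0,0],
], gripper=[0.4,0.3,0.25,0.2,0.15,0.1,0.1,0.1,0.1,0.1], roll=[0,0,0,0,0,0,0,0,0,0])

```text
t: 32.65
position: [0.419, -0.136, -0.0118]
orientation: [0.633, 0.774, 0.0, 0.0]
wrist_force: [-0.6, 0.3, 4.0]
finger_gap: 0.235
grasp_force: 22.0
```

Call:
move_arm([
  [0,0,0.3],
  [0,0,0.9],
  [0,0,1.6],
  [0,0,2.3],
  [0,0,3],
  [0.1,0.5,3],
  [0.2,1.3,3],
  [0.4,2.2,3],
  [0.5,3.1,3],
  [0.6,4,3],
  [0.8,4.9,3],
  [0.93,5.5,3],
  [0.93,5.9,3],
  [0.93,5.9,3],
  [0.93,5.9,3],
  [0.93,5.9,3],
  [0.93,5.9,3],
  [0.93,5.9,3],
], gripper=[0.1,0.1,0.1,0.1,0.1,0.1,0.1,0.1,0.1,0.1,0.1,0.1,0.1,0.1,0.1,0.1,0.1,0.1], roll=[0,0,0,0,0,-0.2,-0.4,-0.6,-0.8,-1.03,-1.03,-1.03,-1.03,-1.03,-1.03,-1.03,-1.03,-1.03], squeeze=25)

```text
t: 34.15
position: [0.4468, 0.0404, 0.0781]
orientation: [0.674, 0.739, -0.0, 0.0]
wrist_force: [1.2, 0.1, -0.6]
finger_gap: 0.236
grasp_force: 25.0
```

```bash
python3 - <<'E'
from h import *
o=manip.get_obs(); print(o['t'],o['position'],o['orientation'],o['grasp_force'])
a,pa=shot('scene','s8.png'); b,pb=shot('side','s9.png'); w,p=shot('wrist','w13.png')
np.save('w13.npy',[np.array(p['rvec']).ravel(),np.array(p['tvec']).ravel()])
r=lambda im,x,y:cv2.resize(im[y:y+50,x:x+50],(400,400),interpolation=cv2.INTER_CUBIC)
cv2.imwrite('pics/m5.png',np.vstack([np.hstack([r(a,250,165),r(b,200,180)]),cv2.resize(w[0:200,180:580],(800,400))[:200]]))
q=np.array(o['position'])+[-.0103,.1115,.027]
for n,pp in (('scene',pa),('side',pb),('wrist',p)): print(n,'tip',proj(pp,q).round(1),'loops',proj(pp,[[.434,.183,.047],[.429,.233,.047]]).round(1).tolist())
E
```

```text
34.15 [0.44677129 0.04035028 0.07811752] [ 6.74096426e-01  7.38643356e-01 -3.31411585e-05  2.49843047e-05] 24.99928504228592
scene tip [[283.1 163.4]] loops [[288.7, 175.5], [297.1, 169.3]]
side tip [[225.7 191.1]] loops [[222.6, 199.4], [215.2, 191.7]]
wrist tip [[280.  15.]] loops [[281.0, -16.6], [280.2, -123.2]]
```

```bash
python3 - <<'E'
from h import *
L=cv2.resize(cv2.imread('pics/w3.png')[100:220,5:95],(400,533),interpolation=cv2.INTER_CUBIC)
R=cv2.resize(cv2.imread('pics/w8.png')[45:115,400:490],(400,311),interpolation=cv2.INTER_CUBIC)
S=cv2.resize(cv2.imread('pics/scene0.png')[160:182,278:308],(200,222),interpolation=cv2.INTER_CUBIC)
Q=cv2.resize(cv2.imread('pics/side0.png')[180:210,205:235],(200,222),interpolation=cv2.INTER_CUBIC)
cv2.imwrite('pics/m6.png',np.hstack([L,np.vstack([R,np.hstack([S,Q])])]))
E
```

```text
(no output)
```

View pics/m6.png

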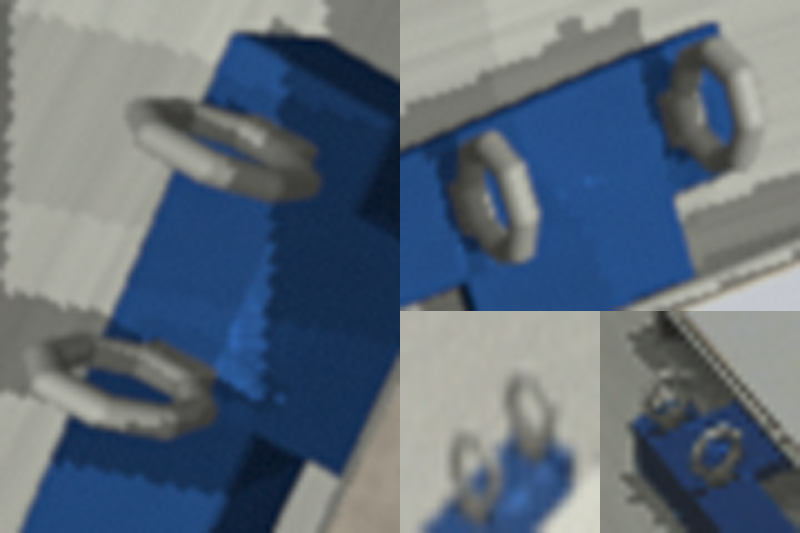

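The picture gives ring centres: w3 near (32,187) and far (55,134); w8 near (421,89) and far (470,68); scene near (289,176) and far (297,170); side near (222,199) and far (215,192). I'll triangulate these together with the held rod.

```bash
cat >> h.py <<'E'
from scipy.spatial.transform import Rotation as Ro
def toolcam(o,p):  # cam-in-tool
    Rt=Ro.from_quat(o['orientation']).as_matrix(); R=cv2.Rodrigues(np.array(p['rvec'],float))[0]; t=np.array(p['tvec'],float).ravel()
    return R@Rt, R@np.array(o['position'])+t
def campose(pos,q,tc,mtx):
    Rt=Ro.from_quat(q).as_matrix(); R=tc[0]@Rt.T; return dict(mtx=mtx,rvec=cv2.Rodrigues(R)[0],tvec=tc[1]-R@np.array(pos))
E
python3 - <<'E'
from h import *
o=manip.get_obs(); p=viewer.camera_params('wrist'); tc=toolcam(o,p)
w3=campose([.60595,.29132,.13430],[.453,.892,0,0],tc,p['mtx']); w8=campose([.4816,.0212,.2144],[.154,.988,0,0],tc,p['mtx'])
P={n:viewer.camera_params(n) for n in('scene','side')}
d=np.array([.39,.39])
obs={'near':[(w3,(32.2,186.9)),(w8,(421.4,89.1)),(P['scene'],(289.4,176.3)),(P['side'],(222.4,199.2))],
'far':[(w3,(55.0,133.8)),(w8,(470.2,68.4)),(P['scene'],(297.4,170.5)),(P['side'],(215.1,191.8))]}
for k,v in obs.items():
    rs=[ray(a,np.array(b)-d) for a,b in v]
    print(k,'wrist',tri(rs[:2]).round(4),'fixed',tri(rs[2:]).round(4),'all',tri(rs).round(4))
    print('  at z=.047',[(c+dd*(.047-c[2])/dd[2])[:2].round(4).tolist() for c,dd in rs])
im=cv2.imread('pics/w13.png').astype(int).sum(2)
for v in range(0,80,8): print(v,im[v,262:300:2].tolist())
E
```

```text
near wrist [0.4321 0.1821 0.0468] fixed [0.4336 0.1863 0.0454] all [0.4331 0.1833 0.0473]
  at z=.047 [[0.4325, 0.182], [0.4317, 0.1822], [0.4366, 0.1815], [0.4337, 0.187]]
far wrist [0.4276 0.2315 0.0462] fixed [0.4283 0.2351 0.0448] all [0.4281 0.2325 0.0464]
  at z=.047 [[0.4281, 0.2318], [0.4273, 0.2313], [0.4322, 0.2287], [0.4282, 0.2355]]
0 [160, 167, 166, 179, 202, 201, 202, 204, 200, 200, 202, 201, 202, 183, 157, 163, 184, 272, 277]
8 [285, 286, 290, 289, 290, 290, 293, 298, 298, 298, 294, 289, 294, 284, 286, 289, 291, 293, 299]
16 [287, 288, 286, 284, 294, 293, 291, 308, 359, 382, 387, 355, 293, 288, 293, 292, 292, 293, 299]
24 [294, 296, 293, 291, 315, 433, 513, 564, 592, 624, 630, 618, 592, 556, 473, 319, 298, 299, 301]
32 [292, 294, 290, 282, 323, 444, 518, 561, 599, 659, 676, 646, 595, 558, 491, 350, 297, 302, 299]
40 [292, 288, 294, 288, 348, 478, 552, 604, 642, 681, 689, 671, 627, 579, 501, 348, 319, 323, 321]
48 [294, 294, 294, 293, 346, 472, 552, 604, 646, 684, 687, 672, 627, 580, 503, 364, 317, 319, 317]
56 [296, 296, 296, 288, 340, 476, 551, 606, 645, 681, 690, 674, 628, 579, 496, 353, 310, 322, 319]
64 [297, 293, 298, 288, 338, 472, 551, 607, 648, 684, 691, 674, 628, 578, 499, 322, 281, 321, 323]
72 [292, 295, 296, 290, 335, 468, 553, 607, 645, 681, 684, 677, 626, 578, 499, 323, 284, 290, 323]
```

```bash
python3 - <<'E'
from h import *
o=manip.get_obs(); p=viewer.camera_params('wrist')
im=cv2.imread('pics/w13.png').astype(int).sum(2)
def cen(v):
    r=im[v,262:300]; t=400; i=np.where(r>t)[0]
    l=i[0]-(r[i[0]]-t)/(r[i[0]]-r[i[0]-1]); h=i[-1]+(r[i[-1]]-t)/(r[i[-1]]-r[i[-1]+1]); return 262+(l+h)/2,h-l
for v in (30,45,60,75,90,105): print(v,cen(v))
Z=.0781+.0268
T=onz(p,(cen(24)[0],16.5),Z); B=onz(p,(cen(100)[0],100),Z); d=(T-B)/np.linalg.norm(T-B)
print('tip',T,'rel TCP',T-o['position'],'dir',d,np.degrees(np.arctan2(d[1],d[0])))
print('TCP line offset', np.cross(d[:2],(np.array(o['position'])-B)[:2]))
ld=np.array([-.0907,.9959]); N=np.array([.4321,.1821]); print('tip rel near: along',ld@(T[:2]-N),'lateral(+x)',(T[:2]-N)@[.9959,.0907])
E
```

```text
30 (np.float64(281.2739467849224), np.float64(20.2569844789357))
45 (np.float64(281.13684701492537), np.float64(20.751305970149254))
60 (np.float64(281.067254174397), np.float64(20.498144712430424))
75 (np.float64(281.0418779886973), np.float64(20.382263440081147))
90 (np.float64(281.1838455772114), np.float64(20.436656671664167))Traceback (most recent call last):
  File "<stdin>", line 7, in <module>
  File "<stdin>", line 6, in cen
IndexError: index 38 is out of bounds for axis 0 with size 38
```

```bash
python3 - <<'E'
from h import *
o=manip.get_obs(); p=viewer.camera_params('wrist')
Z=.0781+.0268
T=onz(p,(281.2,16.5),Z); B=onz(p,(281.15,90),Z); d=(T-B)/np.linalg.norm(T-B)
print('tip',T,'rel TCP',T-o['position'],np.degrees(np.arctan2(d[1],d[0])))
print('TCP lateral off rod line', np.cross(np.r_[d[:2],0],np.r_[(np.array(o['position'])-B)[:2],0])[2])
N=np.array([.4321,.1821]); print('tip rel near: along',(T[:2]-N)@[-.0907,.9959],'lateral',(T[:2]-N)@[.9959,.0907])
P={n:viewer.camera_params(n) for n in('scene','side')}
for n in P:  # rod width/tip in fixed views: print expected tip pixel
    print(n,proj(P[n],T).round(1),proj(P[n],(T+B)/2).round(1))
q=Ro.from_quat(o['orientation']).as_matrix(); print('tool x',np.degrees(np.arctan2(q[1,0],q[0,0])))
E
```

```text
tip [0.43703953 0.15147577 0.1049    ] rel TCP [-0.00978883  0.11083684  0.02680717] 95.25673259827003
TCP lateral off rod line 0.00040705893045926526
tip rel near: along -0.030946686887353404 lateral 0.0021416633106075894
scene [[283.2 163.6]] [[280.5 165.4]]
side [[225.9 191.1]] [[228.2 193.5]]
tool x 95.24869849291844
```

Call:
move_arm([
  [-0.07,0,-0.5],
  [-0.07,0,-1],
  [-0.07,0,-1.4],
  [-0.07,0,-1.7],
  [-0.07,0,-1.9],
  [-0.07,0,-1.94],
  [-0.07,0,-1.94],
  [-0.07,0,-1.94],
], gripper=[0.1,0.1,0.1,0.1,0.1,0.1,0.1,0.1], roll=[0,0,0,0,0,0,0,0])

```text
t: 34.97
position: [0.445, 0.041, 0.0204]
orientation: [0.674, 0.739, 0.0, 0.0]
wrist_force: [-0.0, 0.0, -1.8]
finger_gap: 0.234
grasp_force: 25.0
```

Call:
move_arm([
  [-0.02,0.2,0],
  [-0.04,0.4,0],
  [-0.05,0.6,0],
  [-0.06,0.7,0],
  [-0.06,0.7,0],
  [-0.06,0.7,0],
], gripper=[0.1,0.1,0.1,0.1,0.1,0.1], roll=[0,0,0,0,0,0])

```text
t: 35.47
position: [0.4429, 0.0624, 0.0199]
orientation: [0.673, 0.739, -0.0, 0.0]
wrist_force: [0.1, 0.3, -1.7]
finger_gap: 0.231
grasp_force: 25.0
```

```bash
python3 - <<'E'
from h import *
o=manip.get_obs(); print(o['t'],o['position'],o['orientation'],o['wrist_force']); im,p=shot('wrist','w14.png')
print('near loop px',proj(p,[[.4321,.1821,.0468],[.4321,.1821,.061]]).round(1).tolist())
g=im.astype(int).sum(2)
for v in range(0,60,5): print(v,g[v,255:310:3].tolist())
E
```

```text
35.4667 [0.442881   0.06236814 0.01987271] [ 6.73406107e-01  7.39272760e-01 -1.44607576e-05  2.49001225e-05] [ 0.0974451   0.28597489 -1.7055526 ]
near loop px [[281.2, -6.9], [281.2, -19.8]]
0 [213, 213, 249, 288, 302, 308, 317, 382, 384, 384, 384, 389, 319, 310, 304, 291, 244, 210, 213]
5 [179, 195, 211, 217, 235, 252, 271, 297, 296, 297, 295, 295, 272, 252, 237, 219, 211, 240, 267]
10 [190, 175, 172, 168, 169, 221, 220, 227, 227, 223, 222, 217, 214, 226, 171, 175, 191, 271, 267]
15 [214, 226, 221, 227, 185, 177, 176, 175, 206, 213, 165, 169, 239, 263, 265, 293, 242, 288, 280]
20 [296, 299, 300, 299, 300, 297, 404, 542, 592, 617, 593, 494, 303, 304, 303, 306, 307, 305, 307]
25 [301, 298, 301, 303, 299, 339, 503, 585, 648, 676, 633, 579, 438, 297, 302, 305, 305, 305, 308]
30 [302, 301, 305, 220, 221, 334, 501, 561, 652, 692, 642, 580, 454, 302, 298, 300, 303, 304, 313]
35 [302, 301, 308, 210, 210, 321, 504, 590, 656, 693, 643, 579, 448, 303, 302, 301, 304, 305, 311]
40 [303, 243, 212, 210, 206, 327, 502, 584, 654, 694, 643, 579, 446, 305, 305, 308, 306, 312, 313]
45 [306, 215, 204, 209, 208, 330, 542, 628, 683, 704, 668, 601, 457, 308, 306, 332, 332, 332, 333]
50 [303, 299, 244, 210, 208, 324, 509, 633, 683, 704, 668, 603, 452, 291, 317, 316, 328, 338, 335]
55 [299, 308, 239, 208, 213, 319, 529, 631, 685, 707, 669, 604, 452, 279, 313, 315, 333, 335, 340]
```

Call:
move_arm([
  [-0.02,0.2,0],
  [-0.04,0.4,0],
  [-0.055,0.6,0],
  [-0.075,0.8,0],
  [-0.09,1,0],
  [-0.11,1.2,0],
  [-0.13,1.4,0],
  [-0.137,1.5,0],
  [-0.137,1.5,0],
], gripper=[0.1,0.1,0.1,0.1,0.1,0.1,0.1,0.1,0.1], roll=[0,0,0,0,0,0,0,0,0])

```text
t: 36.27
position: [0.4387, 0.1077, 0.0198]
orientation: [0.673, 0.739, -0.0, -0.0]
wrist_force: [-0.5, 1.1, -2.0]
finger_gap: 0.235
grasp_force: 25.0
```

```bash
python3 - <<'E'
from h import *
o=manip.get_obs(); print(o['t'],o['position'],o['wrist_force'],o['torque']); im,p=shot('wrist','w15.png')
print('loops px',proj(p,[[.4321,.1821,.0468],[.4276,.2315,.0468]]).round(1).tolist())
g=im.astype(int).sum(2)
for v in range(0,80,6): print(v,g[v,249:315:3].tolist())
E
```

```text
36.2667 [0.43872579 0.10769688 0.01982213] [-0.5224736   1.05228643 -1.95608289] [-0.05014254  0.03275386  0.01693955]
loops px [[280.9, 105.1], [281.3, -17.8]]
0 [191, 218, 180, 183, 179, 181, 180, 210, 220, 216, 217, 214, 217, 219, 218, 218, 176, 176, 191, 275, 278, 275]
6 [250, 311, 257, 244, 236, 184, 179, 178, 175, 177, 200, 297, 325, 313, 306, 310, 285, 293, 287, 289, 278, 307]
12 [232, 310, 311, 309, 305, 312, 302, 304, 306, 308, 310, 311, 311, 314, 314, 321, 329, 321, 321, 324, 318, 318]
18 [256, 310, 304, 306, 305, 305, 306, 301, 319, 467, 551, 577, 525, 352, 314, 324, 325, 328, 323, 353, 322, 320]
24 [247, 309, 308, 301, 301, 303, 304, 332, 502, 593, 651, 666, 641, 584, 416, 319, 332, 326, 327, 330, 328, 325]
30 [242, 306, 305, 304, 295, 231, 284, 340, 512, 583, 659, 699, 647, 586, 460, 321, 329, 326, 329, 330, 333, 325]
36 [241, 311, 313, 307, 246, 211, 210, 331, 511, 594, 658, 699, 650, 586, 451, 321, 326, 324, 330, 347, 322, 323]
42 [242, 313, 314, 315, 243, 209, 213, 331, 510, 596, 660, 699, 650, 589, 453, 323, 328, 326, 328, 326, 326, 322]
48 [239, 314, 314, 315, 217, 217, 215, 331, 509, 594, 664, 691, 651, 586, 453, 324, 328, 326, 327, 326, 324, 324]
54 [234, 314, 311, 306, 215, 221, 217, 328, 508, 597, 663, 705, 653, 585, 451, 288, 333, 327, 330, 329, 332, 325]
60 [228, 314, 313, 306, 215, 218, 217, 342, 544, 611, 672, 707, 651, 605, 451, 297, 332, 323, 348, 352, 352, 354]
66 [228, 308, 311, 247, 216, 216, 222, 340, 545, 642, 689, 714, 675, 608, 452, 317, 335, 330, 347, 349, 349, 356]
72 [249, 309, 314, 314, 305, 219, 210, 337, 545, 639, 691, 713, 678, 608, 448, 323, 328, 344, 348, 355, 353, 357]
78 [239, 303, 313, 316, 248, 220, 213, 330, 543, 637, 691, 714, 678, 608, 445, 327, 333, 346, 353, 353, 354, 358]
```

Call:
move_arm([
  [-0.02,0.2,0],
  [-0.04,0.4,0],
  [-0.055,0.6,0],
  [-0.075,0.8,0],
  [-0.09,1,0],
  [-0.11,1.2,0],
  [-0.12,1.35,0],
  [-0.12,1.35,0],
], gripper=[0.1,0.1,0.1,0.1,0.1,0.1,0.1,0.1], roll=[0,0,0,0,0,0,0,0])

```text
t: 36.98
position: [0.4351, 0.1484, 0.0198]
orientation: [0.673, 0.739, 0.0, -0.0]
wrist_force: [-1.0, 0.1, -1.6]
finger_gap: 0.231
grasp_force: 25.0
```

Call:
move_arm([
  [-0.01,0.1,0],
  [-0.02,0.2,-0.02],
  [-0.025,0.3,-0.03],
  [-0.035,0.4,-0.03],
  [-0.04,0.43,-0.03],
  [-0.04,0.45,-0.03],
  [-0.04,0.45,-0.03],
], gripper=[0.1,0.1,0.1,0.1,0.1,0.1,0.1], roll=[0,0,0,0,0,0,0])

```text
t: 37.57
position: [0.434, 0.1611, 0.0189]
orientation: [0.674, 0.739, -0.0, 0.0]
wrist_force: [0.4, -0.4, -2.6]
finger_gap: 0.233
grasp_force: 25.0
```

Call:
move_arm([
  [-0.003,0.03,0],
  [-0.006,0.06,0],
  [-0.008,0.08,0],
  [-0.008,0.08,0],
], gripper=[0.1,0.1,0.1,0.1], roll=[0,0,0,0])

```text
t: 37.9
position: [0.4338, 0.163, 0.0189]
orientation: [0.674, 0.739, -0.0, 0.0]
wrist_force: [-0.5, -4.4, -1.2]
finger_gap: 0.234
grasp_force: 25.0
```

Call:
move_arm([
  [0,0,-0.02],
  [0,0,-0.02],
  [0,0,-0.02],
  [0,0,-0.02],
  [0,0,-0.02],
  [0,0,-0.02],
  [0,0,0.2],
  [0,0,0.7],
  [0,0,1.3],
  [0,0,2],
  [0,0,3],
  [0,0,4],
  [0,0,5],
  [0,0,5],
], gripper=[0.2,0.25,0.3,0.35,0.35,0.35,0.35,0.35,0.35,0.35,0.35,0.35,0.35,0.35], roll=[0,0,0,0,0,0,0,0,0,0,0,0,0,0])

```text
t: 39.07
position: [0.4354, 0.164, 0.1756]
orientation: [0.674, 0.739, 0.003, 0.002]
wrist_force: [0.6, 0.8, 1.5]
finger_gap: 0.352
grasp_force: 0.0
```

```bash
python3 - <<'E'
from h import *
o=manip.get_obs(); print(o['t'],o['position'],o['finger_gap']); im,p=shot('wrist','w16.png')
print('px near,far,tiphome,grip',proj(p,[[.4321,.1821,.047],[.4276,.2315,.047],[.4238,.2734,.045],[.4427,.157,.06]]).round(1).tolist())
g=mask(im,(50,100,20),(80,255,255)); print([(b[0],b[1]) for b in blobs(g,50)])
gr=im.astype(int).sum(2); 
for v in range(0,200,12): print(v,gr[v,258:306:3].tolist())
E
```

```text
39.0667 [0.43543133 0.16403461 0.17555766] 0.35207353567669847
px near,far,tiphome,grip [[277.8, 173.9], [277.8, 119.1], [277.9, 69.3], [286.9, 204.2]]
[(array([277.9, 201.6]), array([ 267,  179,   23,   46, 1023], dtype=int32))]
0 [572, 560, 559, 571, 567, 569, 550, 552, 562, 561, 558, 551, 550, 550, 539, 550]
12 [575, 566, 556, 568, 573, 567, 554, 555, 561, 558, 564, 554, 550, 549, 551, 557]
24 [571, 565, 575, 566, 579, 562, 558, 564, 561, 555, 563, 560, 560, 550, 558, 556]
36 [569, 562, 582, 576, 579, 553, 560, 565, 551, 555, 527, 525, 524, 523, 526, 529]
48 [537, 534, 549, 543, 542, 528, 525, 532, 530, 536, 529, 532, 524, 534, 530, 537]
60 [539, 542, 550, 547, 535, 539, 539, 536, 532, 539, 537, 539, 531, 537, 529, 546]
72 [533, 549, 553, 546, 528, 446, 506, 558, 455, 537, 543, 536, 550, 532, 563, 589]
84 [516, 378, 379, 372, 522, 388, 523, 630, 477, 491, 550, 544, 551, 530, 545, 577]
96 [542, 386, 380, 369, 515, 389, 527, 630, 475, 501, 546, 554, 552, 542, 548, 549]
108 [383, 257, 285, 240, 188, 326, 509, 628, 482, 285, 288, 291, 284, 502, 556, 470]
120 [388, 221, 361, 364, 374, 497, 499, 499, 505, 487, 434, 437, 362, 511, 560, 497]
132 [385, 284, 269, 265, 178, 317, 522, 623, 471, 354, 329, 279, 295, 277, 275, 271]
144 [388, 273, 272, 216, 182, 289, 473, 551, 433, 265, 271, 258, 241, 241, 243, 239]
156 [327, 235, 240, 232, 145, 276, 465, 546, 434, 239, 240, 246, 244, 246, 236, 235]
168 [320, 229, 232, 241, 170, 278, 467, 542, 434, 252, 243, 242, 243, 241, 244, 235]
180 [317, 224, 153, 113, 120, 128, 124, 134, 129, 131, 115, 236, 230, 483, 489, 382]
192 [341, 265, 146, 120, 141, 138, 149, 145, 145, 142, 127, 232, 260, 482, 476, 348]
```

Call:
move_arm([
  [0.3,-0.3,0],
  [1,-1,0],
  [1.8,-1.8,0],
  [2.6,-2.6,0],
  [3.4,-3.4,0],
  [4.2,-4.2,0],
  [5,-5,0],
  [6,-5.5,0],
  [6.72,-6,0],
  [6.72,-6,0],
  [6.72,-6,0],
  [6.72,-6,0],
  [6.72,-6,0],
  [6.72,-6,0],
  [6.72,-6,0],
  [6.72,-6,0],
], gripper=[0.35,0.35,0.35,0.35,0.35,0.35,0.35,0.35,0.35,0.35,0.35,0.35,0.35,0.35,0.35,0.35], roll=[1,2,3,4,5,6,7,8,9,10,11,12,13,13.5,13.5,13.5])

```text
t: 40.45
position: [0.6351, -0.0165, 0.1681]
orientation: [0.033, 0.999, 0.0, -0.001]
wrist_force: [-0.3, 1.3, -0.2]
finger_gap: 0.348
grasp_force: 0.0
```

```bash
python3 - <<'E'
from h import *
o=manip.get_obs(); print(o['t'],o['position'],o['orientation']); im,p=shot('wrist','w17.png')
R=Ro.from_quat(o['orientation']).as_matrix(); print('tool y',np.degrees(np.arctan2(R[1,1],R[0,1])))
m=mask(im,(0,170,60),(4,255,255))|mask(im,(174,150,60),(180,255,255))
for c in cv2.findContours(m,0,2)[0]:
    if cv2.contourArea(c)<60: continue
    print(cv2.contourArea(c),cv2.minAreaRect(c)); b=cv2.boxPoints(cv2.minAreaRect(c)); print([onz(p,q,.079)[:2].round(4).tolist() for q in b],onz(p,cv2.minAreaRect(c)[0],.079).round(4))
y=mask(im,(18,150,60),(30,255,255)); c=max(cv2.findContours(y,0,2)[0],key=cv2.contourArea); print(cv2.minAreaRect(c),[onz(p,q,.045)[:2].round(4).tolist() for q in cv2.boxPoints(cv2.minAreaRect(c))])
# cheese check from fixed views
for n,(x0,y0,x1,y1) in (('scene',(275,155,365,215)),('side',(210,145,300,215))):
    a,pp=shot(n); print(n,[b[0].tolist() for b in blobs(mask(a[y0:y1,x0:x1],(4,120,20),(15,255,255)),25,(x0,y0))],proj(pp,[[.606,.292,.058],[.516,.282,.058],[.619,.15,.058],[.529,.141,.058]]).round(1).tolist())
E
```

```text
40.45 [ 0.63507619 -0.01650154  0.16812228] [ 3.33848481e-02  9.99442414e-01  3.06616646e-05 -5.58788317e-04]
tool y 86.17366584052591
851.5 ((280.5, 201.5), (53.0, 17.0), 90.0)
[[0.6108, -0.0224], [0.6117, -0.0085], [0.6572, -0.0112], [0.6563, -0.0257]] [ 0.6336 -0.0169  0.079 ]
((304.4359130859375, 382.64312744140625), (30.763086318969727, 458.99542236328125), 89.74422454833984) [[0.8103, -0.2493], [0.84, 0.2404], [0.8799, 0.2451], [0.8496, -0.2576]]
scene [[334.9, 165.9], [352.7, 176.5], [304.5, 186.9], [329.8, 195.7], [362.3, 210.4]] [[351.9, 176.7], [327.1, 169.1], [329.3, 196.0], [303.8, 187.3]]
side [[253.4, 163.5], [230.3, 167.3], [275.0, 184.0], [252.7, 193.5]] [[253.0, 164.7], [231.7, 173.9], [275.0, 185.0], [253.0, 194.8]]
```

The bar at (280,201) lies in line with the tool. Cheese 2 has been knocked (scene (335,166) instead of (327,169)), so I'll locate it.

```bash
python3 - <<'E'
from h import *
P={n:viewer.camera_params(n) for n in('scene','side')}
C=np.array([.567,.2155]);a=np.radians(5.25);R=np.array([[np.cos(a),np.sin(a)],[-np.sin(a),np.cos(a)]])
L=[]
for s,d in [((334.9,165.9),(230.3,167.3)),((352.7,176.5),(253.4,163.5)),((304.5,186.9),(252.7,193.5)),((329.8,195.7),(275,184))]:
    X=tri([ray(P['scene'],s),ray(P['side'],d)]); L.append(X); print(X.round(4),'tray',(R@(X[:2]-C)).round(4))
print([round(np.linalg.norm((x-y)[:2]),4) for i,x in enumerate(L) for y in L[:i]])
E
```

```text
[0.5256 0.3133 0.0614] tray [-0.0322  0.1012]
[0.6087 0.2936 0.06  ] tray [0.0486 0.074 ]
[0.5299 0.1443 0.0595] tray [-0.0435 -0.0675]
[0.6201 0.1517 0.0596] tray [ 0.047  -0.0684]
[np.float64(0.0853), np.float64(0.169), np.float64(0.1688), np.float64(0.1872), np.float64(0.1424), np.float64(0.0905)]
```

Cheese 2 now stands at tray (-32,+101) mm, upright, 85 mm from its nearest neighbour and inside the limits, so it can stay. Now the switch.

Call:
move_arm([
  [-0.03,0,-0.8],
  [-0.03,0,-1.6],
  [-0.03,0,-2.4],
  [-0.03,0,-3.1],
  [-0.03,0,-3.7],
  [-0.03,0,-4.1],
  [-0.03,0,-4.33],
  [-0.03,0,-4.33],
  [-0.03,0,-4.33],
  [-0.03,0,-4.33],
  [-0.03,0,-4.33],
  [-0.03,0,-4.33],
  [-0.03,0,-4.33],
  [-0.03,0,-4.33],
  [-0.03,0,-4.33],
  [-0.03,0,-4.33],
  [-0.03,0,-4.33],
  [-0.03,0,-4.33],
  [-0.03,0,-4.33],
], gripper=[0.35,0.35,0.35,0.35,0.35,0.35,0.35,0.35,0.35,0.3,0.25,0.2,0.15,0.1,0.05,0.05,0.05,0.05,0.05], roll=[0,0,0,0,0,0,0,0,0,0,0,0,0,0,0,0,0,0,0], squeeze=22)

```text
t: 42.18
position: [0.6347, -0.0165, 0.0395]
orientation: [0.032, 0.999, 0.0, 0.0]
wrist_force: [-0.1, 1.3, 5.9]
finger_gap: 0.147
grasp_force: 22.0
```

Gripped at 13.7 mm, which matches the bar. Twisting clockwise.

Call:
move_arm([
  [0,0,0],
  [0,0,0],
  [0,0,0],
  [0,0,0],
  [0,0,0],
  [0,0,0],
  [0,0,0],
  [0,0,0],
  [0,0,0],
  [0,0,0],
  [0,0,0],
  [0,0,0],
  [0,0,0],
  [0,0,0],
  [0,0,0],
  [0,0,0],
  [0,0,0],
  [0,0,0],
  [0,0,0],
  [0,0,0],
], gripper=[0.05,0.05,0.05,0.05,0.05,0.05,0.05,0.05,0.05,0.05,0.05,0.05,0.05,0.05,0.05,0.05,0.05,0.05,0.05,0.05], roll=[-1,-2,-3,-4,-5,-6,-7,-8,-9,-10,-10.7,-11.2,-11.4,-11.4,-11.4,-11.4,-11.4,-11.4,-11.4,-11.4])

```text
t: 43.85
position: [0.6361, -0.0147, 0.0395]
orientation: [0.588, 0.809, 0.002, 0.001]
wrist_force: [13.1, 13.5, -1.0]
finger_gap: 0.151
grasp_force: 22.0
```

```bash
python3 - <<'E'
from h import *
o=manip.get_obs(); R=Ro.from_quat(o['orientation']).as_matrix(); print('tool y',np.degrees(np.arctan2(R[1,1],R[0,1])),o['torque'],o['wrist_force'],o['finger_gap'])
im,p=shot('wrist','w18.png'); m=mask(im,(0,170,60),(4,255,255))|mask(im,(174,150,60),(180,255,255)); m[300:]=0
for c in cv2.findContours(m,0,2)[0]:
    if cv2.contourArea(c)>60: print(cv2.minAreaRect(c))
E
```

```text
tool y 17.933669400698275 [ 2.4317188  -2.23671059  0.12707183] [13.06840764 13.4957053  -0.95057388] 0.15103728985630194
((281.0, 255.5), (83.0, 30.0), 90.0)
```

At its stop (1.19 rad) and held. Turning back, then releasing.

Call:
move_arm([
  [0,0,0],
  [0,0,0],
  [0,0,0],
  [0,0,0],
  [0,0,0],
  [0,0,0],
  [0,0,0],
  [0,0,0],
  [0,0,0],
  [0,0,0],
  [0,0,0],
  [0,0,0],
  [0,0,0],
  [0,0,0],
  [0,0,0],
  [0,0,0],
  [0,0,0],
  [0,0,0],
  [0,0,0],
  [0,0,0],
], gripper=[0.05,0.05,0.05,0.05,0.05,0.05,0.05,0.05,0.05,0.05,0.05,0.05,0.05,0.05,0.1,0.2,0.3,0.35,0.35,0.35], roll=[1,2,3,4,5,6,7,8,9,10,11,11.4,11.4,11.4,11.4,11.4,11.4,11.4,11.4,11.4])

```text
t: 45.57
position: [0.6344, -0.0166, 0.0388]
orientation: [0.032, 0.999, -0.0, -0.0]
wrist_force: [0.2, 0.2, 0.1]
finger_gap: 0.347
grasp_force: 0.0
```

Call:
move_arm([
  [0,0,0.2],
  [0,0,0.7],
  [0,0,1.4],
  [0,0,2.2],
  [0,0,3.2],
  [0,0,4.2],
  [0,0,4.2],
  [0,0,4.2],
  [0,0,4.2],
  [0,0,4.2],
], gripper=[0.35,0.35,0.35,0.35,0.35,0.35,0.35,0.35,0.35,0.35], roll=[0,0,0,0,0,0,0,0,0,0])

```text
t: 46.4
position: [0.634, -0.0166, 0.1643]
orientation: [0.032, 0.999, 0.0, -0.001]
wrist_force: [-1.3, 0.7, 0.2]
finger_gap: 0.35
grasp_force: 0.0
```

```bash
python3 - <<'E'
from h import *
o=manip.get_obs(); print(o['t'],o['position'],o['wrist_force'],o['finger_gap'])
im,p=shot('wrist','w19.png'); m=mask(im,(0,170,60),(4,255,255))|mask(im,(174,150,60),(180,255,255)); m[260:]=0
for c in cv2.findContours(m,0,2)[0]:
    if cv2.contourArea(c)>60: print(cv2.minAreaRect(c))
P={n:shot(n) for n in('scene','side')}
B={}
for n,(x0,y0,x1,y1) in (('scene',(275,155,365,205)),('side',(210,145,300,215))):
    B[n]=[b[0].tolist() for b in blobs(mask(P[n][0][y0:y1,x0:x1],(4,120,20),(15,255,255)),25,(x0,y0))]
    print(n,B[n],'green',[b[0].tolist() for b in blobs(mask(P[n][0],(50,100,30),(75,255,255)),30)],proj(P[n][1],[.4415,.0,.045]).tolist(),proj(P[n][1],[.4423,.157,.045]).tolist())
E
```

```text
46.4 [ 0.63404956 -0.01655039  0.16426058] [-1.27978971  0.70009079  0.17445719] 0.3495508833511413
((280.5, 204.0), (54.0, 17.0), 90.0)
scene [[335.0, 165.9], [352.7, 176.5], [304.5, 186.8], [329.8, 195.7]] green [[284.0, 179.0]] [[252.07811489752268, 199.76459968539532]] [[285.55405753377204, 179.89082519071712]]
side [[253.4, 163.5], [230.3, 167.4], [275.1, 184.0], [252.7, 193.5]] green [[226.4, 202.8]] [[248.8078921122622, 231.642271761119]] [[228.09957843898735, 203.44039583679853]]
```

The switch is back at rest, the cheeses haven't moved and the grip is home, so I'm handing the job in.

```bash
python3 -c "
from h import *
print(workorder.close_job())"
```

```text
the job is handed in; nothing more can be done
None
```

The job is handed in, with no verdict returned: four cheeses stand apart on the tray (one was knocked about 30 mm mid-run but is still within limits), the rod lies home through both loops, and the switch was held at its stop and is back at rest.

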